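Seat the glass jug in the coffee maker

ROBOT

A 7-joint arm with a two-finger parallel gripper is mounted at the origin on the work surface. World frame = base frame: x ahead of the robot, y to its left, z up, the work surface at z = 0. Lengths are in m, angles in rad, forces in N, time in s.
With the tool pointing down it reaches from about 0.4 to 0.875 m from the base axis. Payload 19.3 kg.
Tool frame: the origin (TCP) lies on the centre line of the jaws, within the pads' length; the fingertips stand 8 mm ahead of it and the grasp point (between the pads) lies 11 mm behind it (bot.tip_extent is the distance from the TCP to the fingertips, in m); x points along the fingers, y is the direction in which the jaws open and shut, and the axes are right-handed (so a half turn about x gives the same grasp; the last joint's range is limited). The gripper opens to 85 mm and grips with 20 to 120 N. Pads are 22 mm wide; open, the fingers measure 114 mm over their backs; the gripper's body (76 mm by 85 mm) begins 54 mm behind the grasp point. The pads swing forward as they close: fully open they stand 13 mm farther back than shut.
Start: joints at [1.092, 0.521, -0.036, 1.599, 0.021, 1.021, -0.113], TCP at [0.248, -0.574, 0.239] pointing down, gripper open.
Joint ranges: [-2.91, 2.91], [-0.3, 2.13], [-1.5, 1.42], [0.17, 2.43], [-1.26, 4.41], [0.16, 1.93], [-2.52, 2.52]. Speed limits (rad/s): [1.89, 1.89, 2.39, 2.39, 3.01, 3.01, 3.01].

INTERFACE

Orientations are given as [roll, pitch, yaw] about the fixed x, y, z axes, in that order (R = Rz(yaw) Ry(pitch) Rx(roll)).
In Python, from workcell import sensors, imaging, order, bot gives the robot as it stands.
- The arm moves only by the tool arm_command, never from a script. Its argument "commands" is a list of rows, each an object of numbers: "dx", "dy", "dz": the shift along the tool's x, y, z in cm; "twist": the turn about the tool's x in rad. A call has 1 to 12 rows; each row is the pose to reach, as a shift and turn from the pose measured when the call began, along the tool's axes at that moment; what a row does not reach only later rows make up. A row lasts 1/12 s, in which the tool goes at most 41.7 mm and 7.16 degrees, less where a joint would pass 70% of its speed; a pose out of reach is approached as far as the arm can. A call with a gripper value outside its range is refused whole. "grip" is the closure, from -1 (fully open) to 1 (shut), set as the call begins (left out, the last holds). The fingers move at their own pace and stop on an object; "squeeze" is the grip in N (left out, the last holds). Time passes only in rows, so rows that repeat a pose let the fingers close. It gives the time, the measured TCP pose, the force and the opening at its end, in the units of the state.
- sensors.observe(): the state, without advancing time (a new reading comes with each control period).
- imaging.grab_frame(name): name is "scene" or "side" or "wrist"; returns the picture (420x560x3 uint8, red, green, blue); there is no depth.
- imaging.camera_info(name): a dict with "fx", "fy", "cx", "cy" (pixels), "dist_coeffs" ([k1, k2, p1, p2, k3] as OpenCV has them; the pictures are not rectified), "origin" and "attitude" of the camera in the world. Camera axes: x right, y down, z forward; pixel columns grow to the right and rows downward; lengths in m; the calibration is good to about 2 mm. A picture is of the moment at which its call begins: read the wrist's pose just before it. camera_info takes no time and is no camera call; for the wrist camera it gives the pose at the moment of the call.
- order.job_done(): hands the job in, once; it reports no verdict.
The state is a dict: "clock": time; "qpos": joint angles; "qd": joint speeds; "joint_efforts": joint torques, N m; "position": TCP position; "tool_rot": TCP orientation; "force": force on the tool from outside, world axes, zero at the start; "moment": the same for the moment, N m; "grip_width": finger opening in m.
Only numpy, scipy, OpenCV 4.12 (cv2) and the standard library are available. Lean on these libraries where they do the work, as an engineer would, in place of code of your own. Each camera call takes 0.05 s, during which the arm holds its last target.

TASK

Take the glass coffee jug from the drying mat and slide it, upright and handle outwards, onto the hot plate of the coffee maker, under the drip-stop. Nudge it fully home, until the round glass bears on both rear guides with the sprung drip-stop down in the dished lid, and leave it standing there by itself. The glass is thin, so set it down softly, feel for the guides and press on them only gently; do not disturb the mug, the steel cup or the sugar jar.

Things in the scene. Friction and masses are not known exactly. Their poses are not given: they have to be found in the camera images.
- jug_handle (a point): Grip point of the loose glass jug (306-432 g): on the upright bar of its black handle, 70 mm above the jug's underside, 105 mm from its axis. Bar 14 thick (jug x), 20 wide (jug y: the width to grip), from 25 to 103 mm above the underside; an arm as wide, 14 high, joins its top to the collar. 40 mm of free space between bar and glass. Axes as jug_centre.
- jug_centre (a point): On the jug's axis, 60 mm above its underside; x points away from the handle (handle at -x), z up. Glass belly: cylinder, radius 58, from 12 to 70 mm up; foot radius 50. Black lid, radius 42, rising at 30 degrees to a round crest of radius 18 at 120 mm (full height), inside which it dishes down at 30 degrees to 111 mm on the axis.
- coffee_maker: Black drip coffee maker, fixed, C-shaped from the side. Origin on the counter under the middle of the hot plate; open front at its -x: the jug slides in along +x, handle at -x. Smooth flat deck 36 mm high, x -95 to 75, y +-85 (dark hot plate flush in it, no step). Column x 75 to 165. Brew head above, x -42 to 165, y +-85, underside 172 mm and top 309 mm above the counter.
- jug_place (a point): Middle of the hot plate, on the deck, 36 mm above the counter: the underside centre of the jug comes to within about a millimetre of this point when the jug is fully home. Axes as the coffee maker's.
- guide_left: Rear guide on the maker's +y side: rigid light-grey upright rib, black rubber nose of radius 7, 70 mm high from the deck; origin on the nose's axis at deck height, 49.8 mm behind and 41.8 mm to the side of jug_place. The home jug touches it 40 degrees off straight back.
- guide_right: The same rib on the coffee maker's -y side.
- drip_stop_tip (a point): Lowest point of the drip-stop: white pin with a round end (radius 8) hanging from the brew head, 3 mm behind the middle of the hot plate, 144.6 mm above the counter when free; a vertical spring holds it down (1.8 N, plus 0.18 N per mm raised; 14 mm of travel).
- drip_stop (a joint): Height the drip-stop is raised, m: 0 free. The lid's edge meets it with the jug about 35 mm short of home; 0.0114 on the crest, about 15 mm short; then it drops into the dish, 0.004 with the jug home, where it presses the jug lightly back on the guides, too weakly to slide it alone (the foot rubs on the deck with friction about 0.4).
- mug_centre (a point): Bystander: blue ceramic mug, 80 across, 90 high, with a side handle; point at its middle, 45 mm up.
- steel_cup_centre (a point): Bystander: stainless steel cup, 68 across, 75 high; point at its middle, 37 mm up.
- sugar_jar_centre (a point): Bystander: glass jar with a wooden lid, 68 across, 100 high; point at its middle, 50 mm up.
Not all that is in view belongs to the job. What is shaped like the part that bears jug_handle but green, pink or purple is not meant.

How it is judged:
On the way:
1. the jug bears on both rear guides at once (over 0.5 N each) with the drip-stop in its lid (contact force between jug and guide_left above 0.5 N and contact force between jug and guide_right above 0.5 N and contact force between jug and drip_stop above 0.8 N), for 0.1 s.
At the end, for the whole second after the job is handed in: The jug stands still and upright by itself on the hot plate, within 1.5 mm of its home against both rear guides, handle to the front within about 25 degrees, the drip-stop pressing in its lid (over 0.8 N) (contact force between jug and drip_stop above 0.8 N and horizontal distance between jug_centre and jug_place below 0.0015 m and z of jug_centre in the frame of coffee_maker below 0.099 m and x of jug_handle in the frame of coffee_maker below -0.095 m and angle between jug_centre's own z axis and vertical below 0.03 rad and linear speed of jug below 0.005 m/s); the robot touches nothing.
It fails at once if the glass is pressed against a rear guide with more than 12 N (contact force between jug and guide_left above 12 N or contact force between jug and guide_right above 12 N).
It fails at once if the jug is banged or set down on the coffee maker with more than 30 N (contact force between jug and coffee_maker above 30 N).
It fails at once if the jug is tipped by more than about 20 degrees (angle between jug_centre's own z axis and vertical above 0.35 rad).
It fails at once if the mug, the steel cup or the sugar jar is shifted by more than 15 mm or tipped (distance of any of mug_centre, steel_cup_centre, sugar_jar_centre from where it was at the start of the episode above 0.015 m or angle between any of mug_centre, steel_cup_centre, sugar_jar_centre's own z axis and vertical above 0.3 rad).
It also fails if it takes over 72 s, if anything falls off the work surface, if the arm or the gripper's body presses on something with over 40 N, if the wrist force passes 120 N, or if a joint passes its speed limit or range.

## Working session

There is one attempt and no reset: what is moved stays moved. The work goes in short steps, Python scripts to look and compute and a tool call to move; the robot and the scene stay as the last step left them, time stands still between calls to the robot, and variables do not carry over. Pictures are saved under pics/ and viewed, and the job is handed in when it is done.

Besides the shell and the picture viewer there is one more tool, called as name(argument=value, ...) on one line, values as JSON. arm_command: Moves the arm, as the interface text tells. Its arguments: {"type":"object","properties":{"commands":{"type":"array"},"grip":{"type":"number"},"squeeze":{"type":"number"}},"required":["commands"]}

```bash
ls; mkdir -p pics
python3 - <<'E'
from workcell import sensors, imaging, order, bot
import cv2,json
print(sensors.observe()); print([a for a in dir(bot) if a[0]!='_'])
for n in("scene","side","wrist"):
    print(n,imaging.camera_info(n))
    cv2.imwrite(f"pics/{n}0.png",imaging.grab_frame(n)[:,:,::-1])
E
```

```text
pics
{'clock': 0.0, 'qpos': array([ 1.09183074,  0.52202172, -0.03632233,  1.60001483,  0.02121283,
        1.02106518, -0.11280311]), 'qd': array([-0.00051512,  0.00033228,  0.00265069,  0.00049201, -0.00037325,
        0.00075303,  0.00036638]), 'joint_efforts': array([-3.80177453e-04, -9.27094030e+01,  1.98001049e+00, -3.69924188e+01,
        1.77698338e-02,  8.21450871e-03, -1.58697043e-05]), 'position': array([ 0.24825537, -0.57322675,  0.23871853]), 'tool_rot': array([-1.48820223,  1.5696726 ,  2.06214536]), 'force': array([-0.56330401, -0.43162831, -0.34046247]), 'moment': array([-0.01530691, -0.0162904 , -0.02238525]), 'grip_width': 0.08548348123279202}
['IKError', 'tip_extent']
scene {'fx': 538.4200880882474, 'fy': 538.4200880882474, 'cx': 276.8135389816309, 'cy': 204.5137791289363, 'dist_coeffs': array([-0.0726333,  0.       ,  0.       ,  0.       ,  0.       ]), 'origin': array([ 0.96653126, -0.74897539,  1.46292525]), 'attitude': array([-2.60088827, -0.0139748 ,  0.59952276])}
side {'fx': 547.0638537858811, 'fy': 547.0638537858811, 'cx': 279.980659615423, 'cy': 201.4577734059159, 'dist_coeffs': array([-0.21701879,  0.        ,  0.        ,  0.        ,  0.        ]), 'origin': array([-0.00122364, -1.07192854,  1.11396703]), 'attitude': array([-2.29482208e+00,  1.50074156e-04, -4.83451817e-01])}
wrist {'fx': 367.7338271833664, 'fy': 367.7338271833664, 'cx': 276.28835693704076, 'cy': 211.7450205117673, 'dist_coeffs': array([-0.0075402,  0.       ,  0.       ,  0.       ,  0.       ]), 'origin': array([ 0.31498368, -0.54443341,  0.37332765]), 'attitude': array([ 2.85027947e+00, -2.26611320e-04, -1.16217052e+00])}
```

View pics/scene0.png

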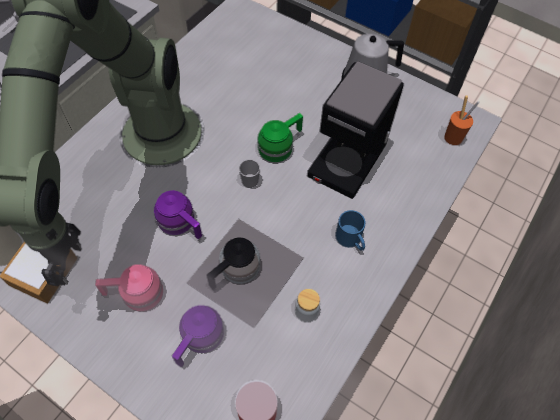

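View pics/side0.png

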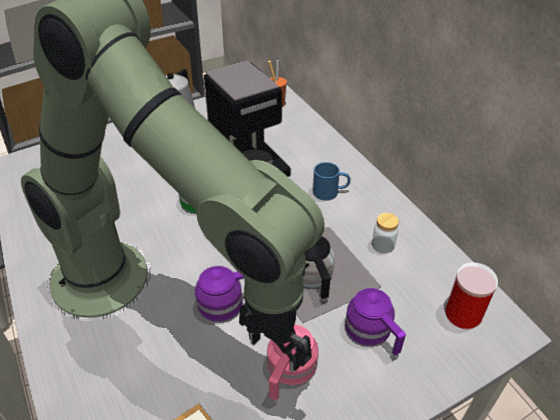

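View pics/wrist0.png

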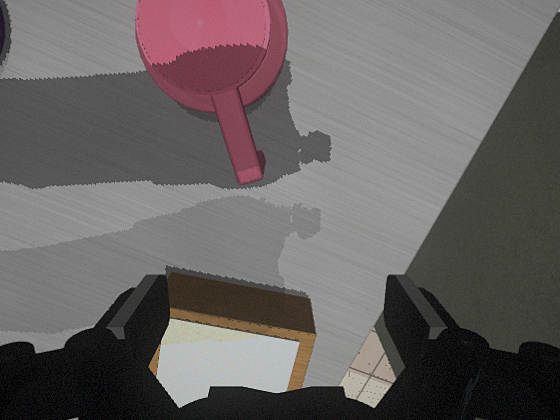

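The candidates in the scene picture are a green jug (276,140), a purple one (174,210), a pink one (138,287), a second purple one (201,328), and the clear glass one with a black lid and handle on the grey mat (238,258). Only the last is glass on the drying mat. I'll confirm it in an enlarged crop.

```bash
cat > h.py <<'E'
import numpy as np,cv2
from scipy.spatial.transform import Rotation as R
from workcell import sensors, imaging, order, bot
def ray(info,uv):
    K=np.array([[info['fx'],0,info['cx']],[0,info['fy'],info['cy']],[0,0,1]])
    p=cv2.undistortPoints(np.array(uv,float).reshape(-1,1,2),K,np.array(info['dist_coeffs'])).reshape(-1,2)
    d=np.c_[p,np.ones(len(p))]@R.from_euler('xyz',info['attitude']).as_matrix().T
    return np.array(info['origin']),d
def onplane(info,uv,z):
    o,d=ray(info,uv); return o+d*((z-o[2])/d[:,2])[:,None]
def proj(info,P):
    K=np.array([[info['fx'],0,info['cx']],[0,info['fy'],info['cy']],[0,0,1]])
    M=R.from_euler('xyz',info['attitude']).as_matrix().T
    return cv2.projectPoints(np.array(P,float).reshape(-1,1,3),cv2.Rodrigues(M)[0],-M@np.array(info['origin']),K,np.array(info['dist_coeffs']))[0].reshape(-1,2)
def tri(a,ua,b,ub):
    o1,d1=ray(a,[ua]);o2,d2=ray(b,[ub]);d1=d1[0];d2=d2[0]
    s=np.linalg.lstsq(np.c_[d1,-d2],o2-o1,rcond=None)[0]
    p,q=o1+s[0]*d1,o2+s[1]*d2
    return (p+q)/2,np.linalg.norm(p-q)
E
python3 - <<'E'
import cv2
im=cv2.imread('pics/scene0.png')
cv2.imwrite('pics/c1.png',cv2.resize(im[55:205,290:420],None,fx=4,fy=4,interpolation=cv2.INTER_CUBIC)[:600])
cv2.imwrite('pics/c2.png',cv2.resize(im[215:315,185:310],None,fx=6,fy=6,interpolation=cv2.INTER_CUBIC))
E
```

```text
(no output)
```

View pics/c1.png

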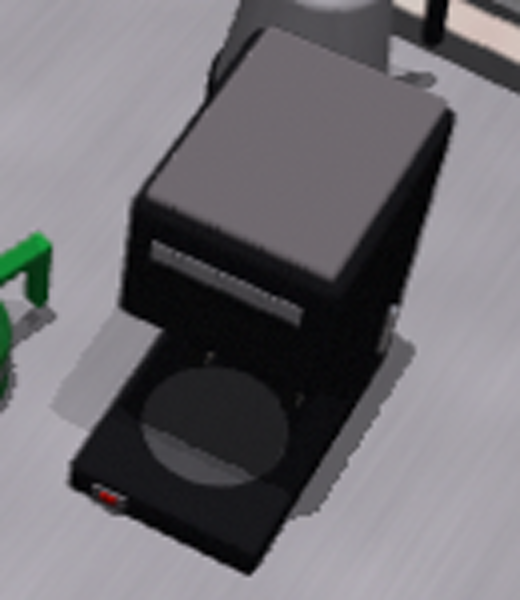

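View pics/c2.png

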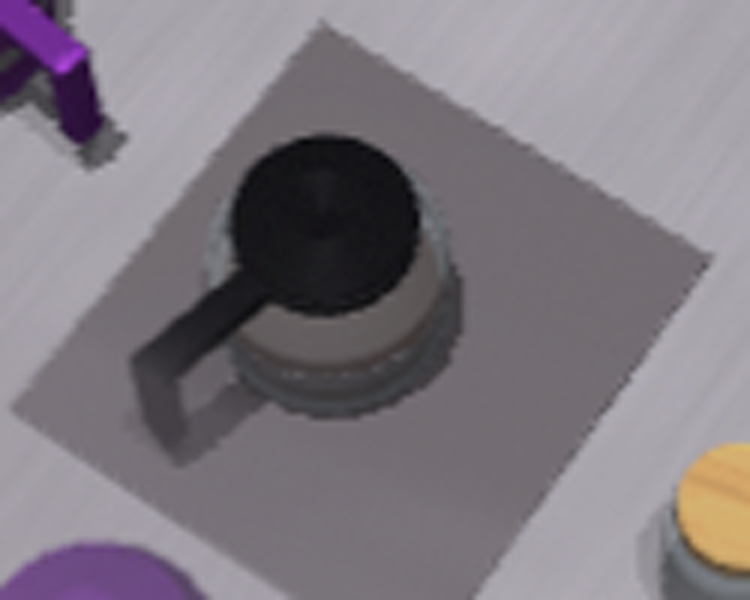

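The crop confirms the real jug: clear glass, black lid centred near (239,249), black handle pointing down-left to (211,277), standing on the grey mat.

Run:
```python
from h import *
s=imaging.camera_info('scene')
c=lambda pts,f,o:[(x/f+o[0]-.4,y/f+o[1]-.4) for x,y in pts]
P=onplane(s,c([(322,205)],6,(185,215)),.111)[0]; print('lid',P)
H=onplane(s,c([(155,371)],6,(185,215)),.103)[0]; d=P-H; print('handle end',H,np.hypot(*d[:2]),'x-dir yaw',np.arctan2(d[1],d[0]))
print('plate',onplane(s,c([(215,427),(140,427),(290,427)],4,(290,55)),.036))
D=onplane(s,c([(72,465),(250,565),(385,355)],4,(290,55)),.036);print(D,np.linalg.norm(D[0]-D[1]),np.arctan2(*(D[0]-D[1])[1::-1])-np.pi/2)
T=onplane(s,c([(270,28),(455,110),(338,282),(137,198)],4,(290,55)),.309);print(T)
for i in range(4):
    v=T[(i+1)%4]-T[i]; print(np.linalg.norm(v),np.degrees(np.arctan2(v[1],v[0])))
for n,uv,z in(('mug',(350,229),.045),('steel',(250,174),.037),('sugar',(308,301),.05),('pink',(139,287),.06),('pur',(201,328),.06),('pur2',(174,210),.06),('green',(276,140),.06)):print(n,onplane(s,[uv],z)[0])
```

```text
lid [ 0.51706282 -0.24847955  0.111     ]
handle end [ 0.50193604 -0.35653153  0.103     ] 0.10910567802309988 x-dir yaw 1.4317049604405117
plate [[0.5850182  0.22906699 0.036     ]
 [0.53479466 0.19388737 0.036     ]
 [0.63538486 0.26438457 0.036     ]]
[[0.5095855  0.13050588 0.036     ]
 [0.67535105 0.13054618 0.036     ]
 [0.6642652  0.37486117 0.036     ]] 0.16576556110976978 -4.712145857836639
[[0.50426087 0.3839107  0.309     ]
 [0.6573276  0.39030168 0.309     ]
 [0.66518608 0.19712762 0.309     ]
 [0.5111613  0.18180685 0.309     ]]
0.15320009166898346 2.39087639975776
0.1933338389067988 -87.67044331133125
0.15478487738178912 -174.3195044832054
0.2022216098267437 91.9554913340035
mug [0.73118029 0.01981758 0.045     ]
steel [0.36531049 0.01411562 0.037     ]
sugar [ 0.75118498 -0.24562508  0.05      ]
pink [ 0.34323932 -0.48361838  0.06      ]
pur [ 0.55838589 -0.47698411  0.06      ]
pur2 [ 0.26343455 -0.23573767  0.06      ]
green [0.36600781 0.1597278  0.06      ]
```

Run:
```python
import cv2
im=cv2.imread('pics/scene0.png')
cv2.imwrite('pics/c3.png',cv2.resize(im[180:310,0:130],None,fx=4.5,fy=4.5,interpolation=cv2.INTER_CUBIC))
im=cv2.imread('pics/side0.png')
cv2.imwrite('pics/c4.png',cv2.resize(im[220:390,200:350],None,fx=3.5,fy=3.5,interpolation=cv2.INTER_CUBIC))
from h import *
for n in('scene','side'):print(proj(imaging.camera_info(n),[imaging.camera_info('wrist')['origin'],sensors.observe()['position']]))
print(R.from_euler('xyz',sensors.observe()['tool_rot']).as_matrix().round(3))
```

```text
[[ 83.22272083 247.75981624]
 [ 71.91529593 266.5432387 ]]
[[299.95555735 286.19776432]
 [274.21142922 355.68510986]]
[[-0.     0.398 -0.918]
 [ 0.001 -0.918 -0.398]
 [-1.    -0.001  0.   ]]
```

View pics/c3.png

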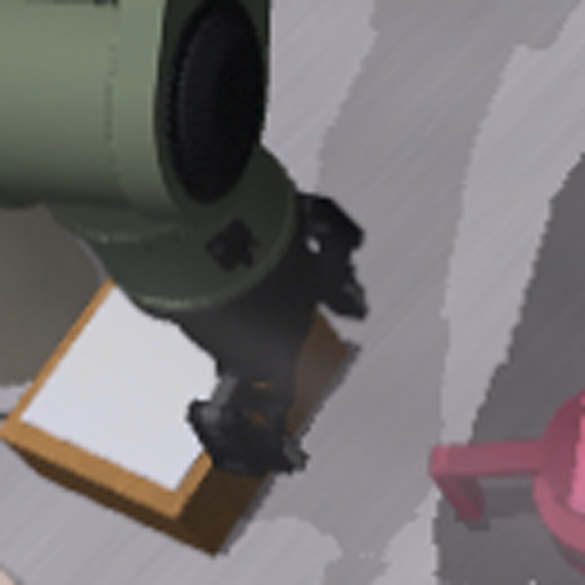

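View pics/c4.png

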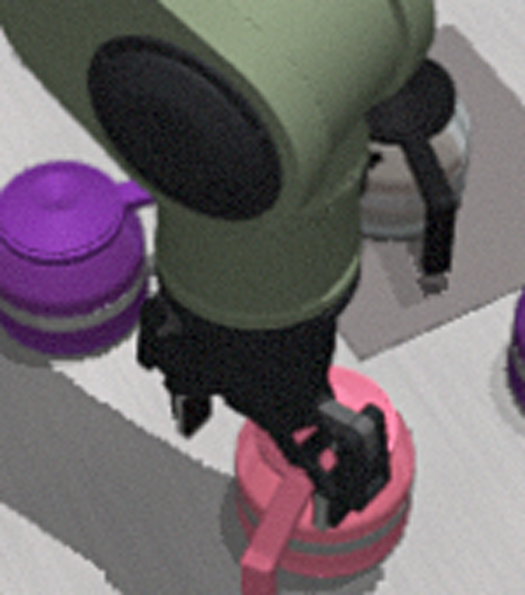

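No camera body is in the way on the gripper. I'll move above the handle with the tool z along jug -x (twist -1.02) and look.

arm_command(commands=[{"dy": -1,"dz": -3.2,"twist": -0.1},{"dy": -2,"dz": -6.4,"twist": -0.2},{"dy": -3,"dz": -9.6,"twist": -0.3},{"dy": -4,"dz": -12.8,"twist": -0.4},{"dy": -5,"dz": -16,"twist": -0.5},{"dy": -6,"dz": -19.2,"twist": -0.6},{"dy": -7,"dz": -22.4,"twist": -0.7},{"dy": -8.2,"dz": -25.6,"twist": -0.8},{"dy": -9.2,"dz": -28.8,"twist": -0.9},{"dy": -10.2,"dz": -32.1,"twist": -1.02},{"dy": -10.2,"dz": -32.1,"twist": -1.02},{"dy": -10.2,"dz": -32.1,"twist": -1.02}])

```text
validation failed for argument at $.co...
```

Run:
```python
from h import *
s=sensors.observe();print(s['clock'],s['position'],s['qpos'].round(2),R.from_euler('xyz',s['tool_rot']).as_matrix().round(3))
print(imaging.camera_info('wrist'))
for n in('wrist','side'):cv2.imwrite(f"pics/{n}1.png",imaging.grab_frame(n)[:,:,::-1])
```

```text
0.15 [ 0.24832285 -0.57328621  0.23887012] [ 1.09  0.52 -0.04  1.6   0.02  1.02 -0.11] [[-0.     0.398 -0.918]
 [ 0.001 -0.918 -0.398]
 [-1.    -0.001  0.   ]]
{'fx': 367.7338271833664, 'fy': 367.7338271833664, 'cx': 276.28835693704076, 'cy': 211.7450205117673, 'dist_coeffs': array([-0.0075402,  0.       ,  0.       ,  0.       ,  0.       ]), 'origin': array([ 0.31499436, -0.54445783,  0.37340554]), 'attitude': array([ 2.85029059e+00, -3.82149246e-04, -1.16217579e+00])}
```

View pics/wrist1.png

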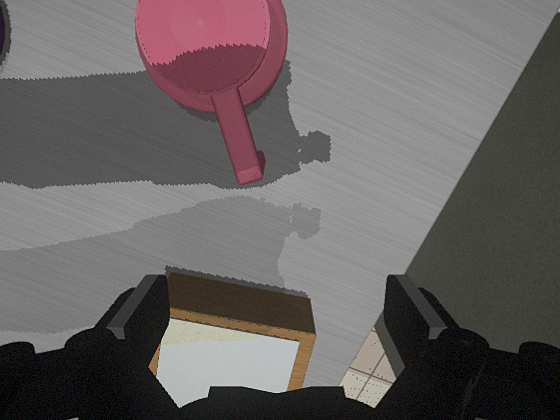

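View pics/side1.png

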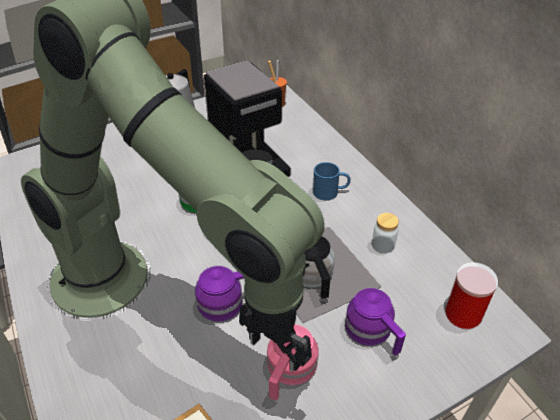

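The call was refused and nothing moved, perhaps because `dx` is required in every row.

arm_command(commands=[{"dx": 0,"dy": -1,"dz": -3.2,"twist": -0.1},{"dx": 0,"dy": -2,"dz": -6.4,"twist": -0.2},{"dx": 0,"dy": -3,"dz": -9.6,"twist": -0.3},{"dx": 0,"dy": -4,"dz": -12.8,"twist": -0.4},{"dx": 0,"dy": -5,"dz": -16,"twist": -0.5},{"dx": 0,"dy": -6,"dz": -19.2,"twist": -0.6},{"dx": 0,"dy": -7,"dz": -22.4,"twist": -0.7},{"dx": 0,"dy": -8.2,"dz": -25.6,"twist": -0.8},{"dx": 0,"dy": -9.2,"dz": -28.8,"twist": -0.9},{"dx": 0,"dy": -10.2,"dz": -32.1,"twist": -1.02},{"dx": 0,"dy": -10.2,"dz": -32.1,"twist": -1.02},{"dx": 0,"dy": -10.2,"dz": -32.1,"twist": -1.02}])

```text
clock: 1.25
position: [0.5037, -0.3506, 0.2388]
tool_rot: [-2.988, 1.57, 1.586]
force: [-0.5, -1.2, -0.4]
grip_width: 0.0858
```

Run:
```python
from h import *
s=sensors.observe();print(s['clock'],s['position'],s['qpos'].round(2),R.from_euler('xyz',s['tool_rot']).as_matrix().round(3))
print(imaging.camera_info('wrist'))
for n in('wrist','side'):cv2.imwrite(f"pics/{n}1b.png",imaging.grab_frame(n)[:,:,::-1])
```

```text
1.25 [ 0.50365568 -0.35055129  0.23884278] [ 0.74  0.52 -0.34  1.62  0.19  1.03  0.21] [[-0.     0.99  -0.138]
 [ 0.001 -0.138 -0.99 ]
 [-1.    -0.    -0.001]]
{'fx': 367.7338271833664, 'fy': 367.7338271833664, 'cx': 276.28835693704076, 'cy': 211.7450205117673, 'dist_coeffs': array([-0.0075402,  0.       ,  0.       ,  0.       ,  0.       ]), 'origin': array([ 0.51314556, -0.27828167,  0.3734585 ]), 'attitude': array([ 2.85020776e+00, -1.06069156e-03, -1.38733066e-01])}
```

View pics/wrist1b.png

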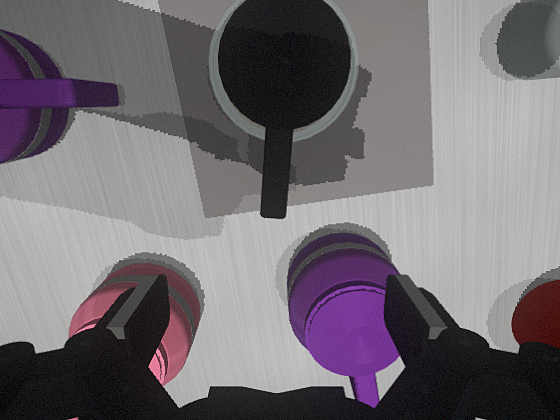

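View pics/side1b.png

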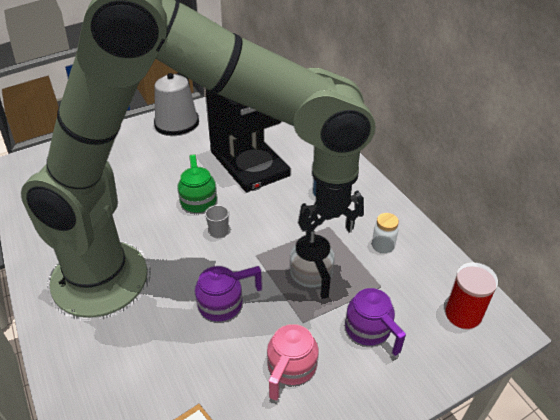

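Wrist view: handle arm from (279,130) to its outer end (273.5,217), lid centred near (286,60). The side view now shows both light-grey ribs, near (232,145) and (257,135).

Run:
```python
from h import *
w=imaging.camera_info('wrist')
im=cv2.imread('pics/wrist1b.png'); m=(im.max(2)<55).astype(np.uint8)
m[260:]=0
pts=[]
for v in range(150,212,3):
    u=np.where(m[v,240:310])[0]+240
    # handle run around 275
    u=u[(abs(u-275)<18)]
    pts.append((u.mean(),v, len(u)))
print(pts[::5], np.where(m[:240,273])[0].max())
P=onplane(w,[p[:2] for p in pts],.103)
d=np.polyfit(P[:,1],P[:,0],1); print('dir yaw',np.degrees(np.arctan2(1,d[0])))
print('end',onplane(w,[(273.5,217.5),(261,216.5),(286.5,218)],.103))
# lid outline
cs=cv2.findContours(m,cv2.RETR_EXTERNAL,cv2.CHAIN_APPROX_NONE)[0]
c=max(cs,key=cv2.contourArea)[:,0]; c=c[(c[:,1]<118)&(c[:,1]>2)]
Q=onplane(w,c,.106); A=np.c_[2*Q[:,:2],np.ones(len(Q))]
x=np.linalg.lstsq(A,(Q[:,:2]**2).sum(1),rcond=None)[0]; print('lid circ',x[:2],np.sqrt(x[2]+x[:2]@x[:2]))
im=cv2.imread('pics/side1b.png')
cv2.imwrite('pics/c5.png',cv2.resize(im[85:200,195:305],None,fx=5,fy=5,interpolation=cv2.INTER_CUBIC))
```

```text
[(np.float64(277.5), 150, 28), (np.float64(276.5), 165, 28), (np.float64(275.0), 180, 27), (np.float64(274.0), 195, 25), (np.float64(273.0), 210, 25)] 217
dir yaw 77.25038850654767
end [[ 0.49735764 -0.36538847  0.103     ]
 [ 0.4879369  -0.36320616  0.103     ]
 [ 0.50723107 -0.36722819  0.103     ]]
lid circ [ 0.52052102 -0.25588234] 0.04442843033281687
```

View pics/c5.png

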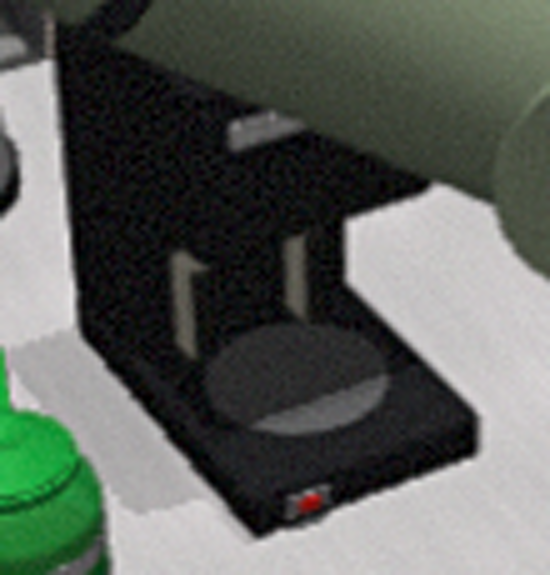

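Run:
```python
from h import *
s=imaging.camera_info('scene');d=imaging.camera_info('side')
c=lambda pts,f,o:[((x+.5)/f+o[0]-.5,(y+.5)/f+o[1]-.5) for x,y in pts]
cs=lambda p:c(p,5,(195,85))
# plate boundary ellipse points
side=[(205,379),(390,378),(300,323),(297,435),(225,340),(370,345),(230,420),(372,408)]
scene=[(140,425),(290,435),(212,366),(217,488),(165,385),(265,385),(165,465),(268,472)]
for i,p in((d,cs(side)),(s,c(scene,4,(290,55)))):
    Q=onplane(i,p,.036);A=np.c_[2*Q[:,:2],np.ones(len(Q))]
    x=np.linalg.lstsq(A,(Q[:,:2]**2).sum(1),rcond=None)[0]
    print('plate',x[:2],np.sqrt(x[2]+x[:2]@x[:2]),(np.hypot(*(Q[:,:2]-x[:2]).T)*1000).round(1))
D=onplane(d,cs([(252,505),(478,412),(85,325)]),.036);print('side corners',D,np.linalg.norm(D[0]-D[1]),[np.degrees(np.arctan2(*(D[i]-D[0])[1::-1])) for i in(1,2)])
print('rib bases side',onplane(d,cs([(187,352),(299,312)]),.036))
print('rib bases scene',onplane(s,c([(210,357),(300,400)],4,(290,55)),.106))
for g in (d,s):
  print(proj(g,[[.585,.229,.036]]))
```

```text
plate [0.5841505  0.22815798] 0.06067241179429564 [58.8 61.9 59.8 61.1 63.1 59.5 60.6 60.5]
plate [0.58561148 0.23045553] 0.060070314185335566 [62.4 60.2 61.2 60.9 57.3 60.3 58.8 59.3]
side corners [[0.50423787 0.12289607 0.036     ]
 [0.67185872 0.13998133 0.036     ]
 [0.48437768 0.34650493 0.036     ]] 0.16848933678411604 [np.float64(5.819945794897595), np.float64(95.07550053716379)]
rib bases side [[0.53270768 0.28632676 0.036     ]
 [0.61767022 0.29227295 0.036     ]]
rib bases scene [[0.56587073 0.23743688 0.106     ]
 [0.64534285 0.24180081 0.106     ]]
[[253.75962536 159.78202828]]
[[343.33475196 161.3611092 ]]
```

The jug is near (0.5205,-0.256) with yaw 78° and the plate near (0.585,0.229). The maker's yaw is uncertain by 2–3°, so I'll take one quick wrist view over the deck first.

arm_command(commands=[{"dx": -1,"dy": 0.2,"dz": -3.6,"twist": 0},{"dx": -2,"dy": 0.4,"dz": -7.2,"twist": 0},{"dx": -3,"dy": 0.6,"dz": -10.8,"twist": -0.05},{"dx": -4,"dy": 0.8,"dz": -14.4,"twist": -0.1},{"dx": -5,"dy": 1,"dz": -18,"twist": -0.15},{"dx": -6,"dy": 1.2,"dz": -21.6,"twist": -0.2},{"dx": -6,"dy": 1.4,"dz": -25.2,"twist": -0.2},{"dx": -6,"dy": 1.6,"dz": -28.8,"twist": -0.2},{"dx": -6,"dy": 1.8,"dz": -32.4,"twist": -0.2},{"dx": -6,"dy": 2,"dz": -36,"twist": -0.2},{"dx": -6,"dy": 2.1,"dz": -39.6,"twist": -0.2},{"dx": -6,"dy": 2.2,"dz": -42.8,"twist": -0.2}])

```text
clock: 2.35
position: [0.5849, 0.0684, 0.299]
tool_rot: [-1.432, 1.57, -2.949]
force: [0.3, -1.0, 0.1]
grip_width: 0.0852
```

arm_command(commands=[{"dx": 0,"dy": 0,"dz": 0,"twist": 0},{"dx": 0,"dy": 0,"dz": 0,"twist": 0}])

```text
clock: 2.52
position: [0.5848, 0.0691, 0.2989]
tool_rot: [-1.483, 1.57, -2.999]
force: [1.6, -0.6, 0.1]
grip_width: 0.0855
```

Run:
```python
from h import *
s=sensors.observe();print(s['clock'],s['position'],s['qpos'].round(2),R.from_euler('xyz',s['tool_rot']).as_matrix().round(3))
print(imaging.camera_info('wrist'))
for n in('wrist','side'):cv2.imwrite(f"pics/{n}2.png",imaging.grab_frame(n)[:,:,::-1])
```

```text
2.5167 [0.58484641 0.0691211  0.29889996] [ 0.13  0.44 -0.5   1.61  0.23  1.15 -0.36] [[-0.001  0.999  0.055]
 [-0.     0.055 -0.999]
 [-1.    -0.001  0.   ]]
{'fx': 367.7338271833664, 'fy': 367.7338271833664, 'cx': 276.28835693704076, 'cy': 211.7450205117673, 'dist_coeffs': array([-0.0075402,  0.       ,  0.       ,  0.       ,  0.       ]), 'origin': array([0.58029491, 0.14215819, 0.43342946]), 'attitude': array([ 2.84863048e+00, -2.28863133e-04,  5.44904175e-02])}
```

View pics/wrist2.png

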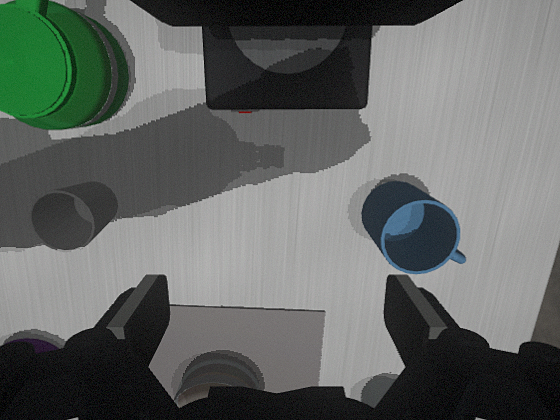

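View pics/side2.png

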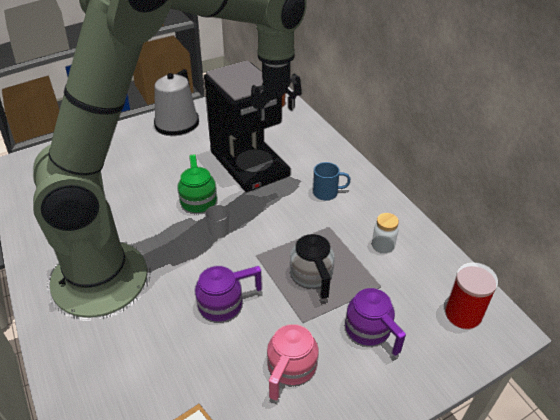

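Wrist view: deck front edge runs from (207,107) to (368,107), and the hot plate's lower arc is at about (230–346, 25–73). I'll measure the edges precisely.

Run:
```python
from h import *
im=cv2.imread('pics/wrist2.png')
c=cv2.resize(im[15:120,190:385],None,fx=4,fy=4,interpolation=cv2.INTER_CUBIC)
cv2.imwrite('pics/c6.png',np.clip(c.astype(float)*2.2,0,255).astype(np.uint8))
im=cv2.imread('pics/side2.png')
c=cv2.resize(im[110:200,200:300],None,fx=6,fy=6,interpolation=cv2.INTER_CUBIC)
cv2.imwrite('pics/c7.png',np.clip(c.astype(float)*1.5,0,255).astype(np.uint8))
```

```text
(no output)
```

View pics/c6.png

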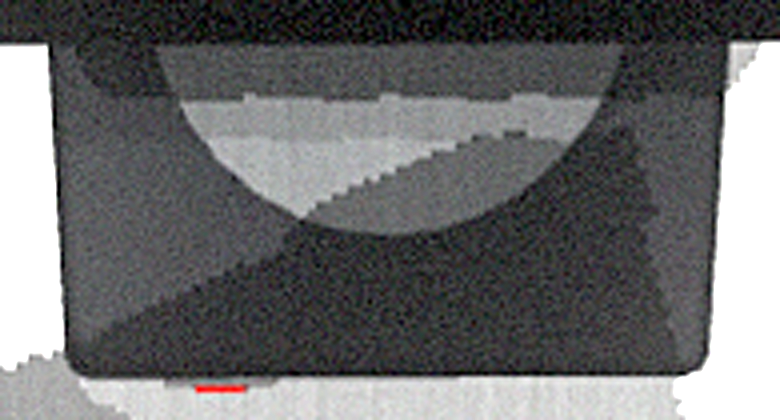

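View pics/c7.png

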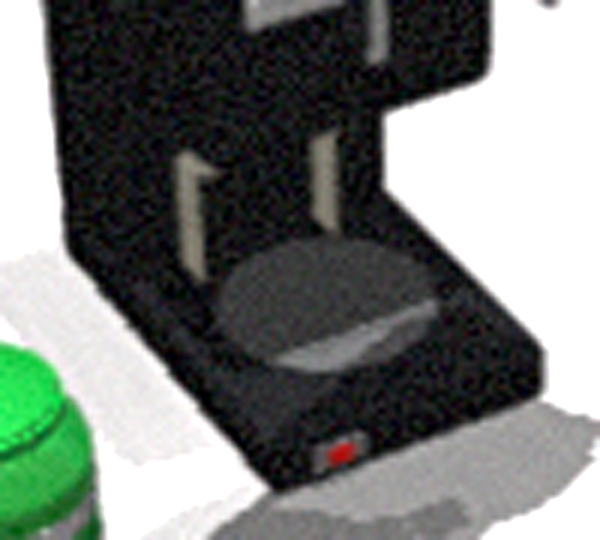

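Run:
```python
from h import *
w=imaging.camera_info('wrist')
c=lambda pts,f,o:np.array([((x+.5)/f+o[0]-.5,(y+.5)/f+o[1]-.5) for x,y in pts])
W=lambda p:c(p,4,(190,15))
arc=W([(160,60),(180,100),(202,138),(248,185),(308,217),(390,236),(470,220),(535,178),(570,138),(603,98),(620,55)])
Q=onplane(w,arc,.036);A=np.c_[2*Q[:,:2],np.ones(len(Q))]
x=np.linalg.lstsq(A,(Q[:,:2]**2).sum(1),rcond=None)[0]
print('plate',x[:2],np.sqrt(x[2]+x[:2]@x[:2]),(np.hypot(*(Q[:,:2]-x[:2]).T)*1000).round(1))
f=onplane(w,W([(100,373),(690,373)]),.036);l=onplane(w,W([(50,60),(70,345)]),.036);r=onplane(w,W([(728,60),(709,345)]),.036)
ang=lambda a,b:np.degrees(np.arctan2(*(b-a)[1::-1]))
print(f,l,r,ang(*f),ang(l[1],l[0]),ang(r[1],r[0]))
n=imaging.camera_info('side')
S=lambda p:c(p,6,(200,110))
Q=onplane(n,S([(216,305),(438,300),(325,238),(328,372),(245,258),(400,255),(250,352),(405,350)]),.036);A=np.c_[2*Q[:,:2],np.ones(len(Q))]
x=np.linalg.lstsq(A,(Q[:,:2]**2).sum(1),rcond=None)[0];print('plate side',x[:2],np.sqrt(x[2]+x[:2]@x[:2]))
print('ribs',onplane(n,S([(196,278),(327,228)]),.036))
```

```text
plate [0.58665993 0.22618546] 0.059230852810778875 [59.5 58.9 59.3 59.3 58.8 59.7 59.6 58.9 58.3 59.7 59.4]
[[0.51691518 0.12924418 0.036     ]
 [0.670258   0.13719269 0.036     ]] [[0.50432532 0.20290708 0.036     ]
 [0.50912923 0.1358416  0.036     ]] [[0.67085638 0.21155549 0.036     ]
 [0.67434948 0.14440501 0.036     ]] 2.967264800999107 94.097111291107 92.97778521506882
plate side [0.58495664 0.22759403] 0.06011027544490884
ribs [[0.53138856 0.28129602 0.036     ]
 [0.61528135 0.289751   0.036     ]]
```

The plate is at about (0.586,0.2275), with maker yaw about 93.3°. Now back to above the jug handle.

arm_command(commands=[{"dx": 0,"dy": -0.9,"dz": 3.6,"twist": 0},{"dx": 0,"dy": -1.8,"dz": 7.2,"twist": 0.05},{"dx": 1,"dy": -2.7,"dz": 10.8,"twist": 0.1},{"dx": 2,"dy": -3.6,"dz": 14.4,"twist": 0.15},{"dx": 3,"dy": -4.5,"dz": 18,"twist": 0.2},{"dx": 4,"dy": -5.5,"dz": 21.5,"twist": 0.264},{"dx": 5,"dy": -6.5,"dz": 25,"twist": 0.264},{"dx": 6,"dy": -7.5,"dz": 28.5,"twist": 0.264},{"dx": 7,"dy": -8.5,"dz": 32,"twist": 0.264},{"dx": 8,"dy": -9.5,"dz": 35.5,"twist": 0.264},{"dx": 9,"dy": -10.3,"dz": 39,"twist": 0.264},{"dx": 9.9,"dy": -11,"dz": 42.6,"twist": 0.264}])

```text
clock: 3.62
position: [0.4946, -0.368, 0.2001]
tool_rot: [-0.449, 1.568, -2.235]
force: [0.8, -0.8, 0.5]
grip_width: 0.0856
```

arm_command(commands=[{"dx": 0,"dy": 0,"dz": 0,"twist": 0},{"dx": 0,"dy": 0,"dz": 0,"twist": 0}])

```text
clock: 3.78
position: [0.4915, -0.3721, 0.1992]
tool_rot: [-0.765, 1.567, -2.558]
force: [-0.5, 0.6, -0.4]
grip_width: 0.0858
```

Run:
```python
from h import *
s=sensors.observe();M=R.from_euler('xyz',s['tool_rot']).as_matrix();print(s['clock'],s['position'],M.round(3),s['force'],s['qpos'].round(2))
w=imaging.camera_info('wrist')
im=imaging.grab_frame('wrist')[:,:,::-1];cv2.imwrite("pics/wrist3.png",im)
```

```text
3.7833 [ 0.49147408 -0.37214691  0.19921344] [[-0.003  0.975 -0.221]
 [-0.002 -0.221 -0.975]
 [-1.    -0.003  0.003]] [-0.47929483  0.62721837 -0.41109163] [ 0.76  0.57 -0.31  1.65  0.21  0.96  0.15]
```

View pics/wrist3.png

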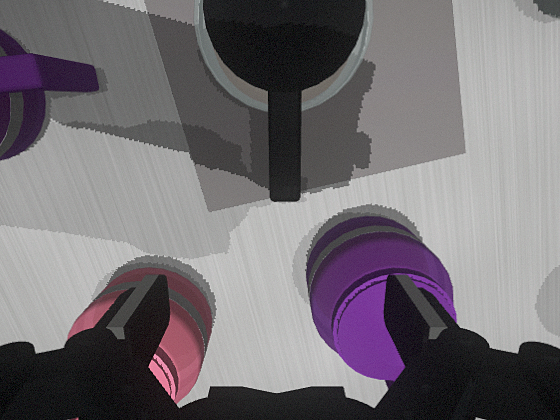

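The handle is vertical in the picture, with its outer end at (285,200), so the tool is well aligned.

Run:
```python
from h import *
s=sensors.observe();M=R.from_euler('xyz',s['tool_rot']).as_matrix();w=imaging.camera_info('wrist')
for mz in(0,.002):
    P=onplane(w,[(285,201),(284.5,100)],.103+mz); d=P[1]-P[0]; yaw=np.arctan2(d[1],d[0]); print(P,np.degrees(yaw))
    e=d/np.linalg.norm(d); t=P[0]+.003*e; t[2]=.066+mz; print('tgt',t,'tool delta cm',M.T@(t-s['position'])*100)
print('tool z yaw',np.degrees(np.arctan2(M[1,2],M[0,2])))
```

```text
[[ 0.50016292 -0.36098145  0.103     ]
 [ 0.51318049 -0.29936448  0.103     ]] 78.07076040129573
tgt [ 0.50078303 -0.35804624  0.066     ] tool delta cm [13.37481342  0.54396855 -1.37101805]
[[ 0.50023471 -0.36044004  0.105     ]
 [ 0.51313966 -0.29935616  0.105     ]] 78.07076040129576
tgt [ 0.50085482 -0.35750483  0.068     ] tool delta cm [13.1747005   0.53879433 -1.42497021]
tool z yaw -102.58576023919107
```

arm_command(commands=[{"dx": 0,"dy": 0.55,"dz": -1.2,"twist": -0.01},{"dx": 2,"dy": 0.55,"dz": -1.3,"twist": -0.01},{"dx": 4,"dy": 0.55,"dz": -1.3,"twist": -0.01},{"dx": 6,"dy": 0.55,"dz": -1.3,"twist": -0.01},{"dx": 8,"dy": 0.55,"dz": -1.3,"twist": -0.01},{"dx": 10,"dy": 0.55,"dz": -1.3,"twist": -0.01},{"dx": 11.5,"dy": 0.55,"dz": -1.3,"twist": -0.01},{"dx": 12.5,"dy": 0.55,"dz": -1.3,"twist": -0.01},{"dx": 13.2,"dy": 0.55,"dz": -1.3,"twist": -0.01},{"dx": 13.2,"dy": 0.55,"dz": -1.3,"twist": -0.01},{"dx": 13.2,"dy": 0.55,"dz": -1.3,"twist": -0.01}])

```text
clock: 4.75
position: [0.5012, -0.3584, 0.0683]
tool_rot: [-0.545, 1.568, -2.325]
force: [-0.1, -0.1, 0.5]
grip_width: 0.085
```

Run:
```python
from h import *
s=sensors.observe();M=R.from_euler('xyz',s['tool_rot']).as_matrix();print(s['clock'],s['position'],M.round(3),s['force'])
im=imaging.grab_frame('wrist')[:,:,::-1];cv2.imwrite("pics/wrist4.png",im)
```

```text
4.75 [ 0.50122209 -0.35839827  0.06832589] [[-0.002  0.978 -0.208]
 [-0.002 -0.208 -0.978]
 [-1.    -0.001  0.002]] [-0.10189184 -0.14920748  0.46020093]
```

View pics/wrist4.png

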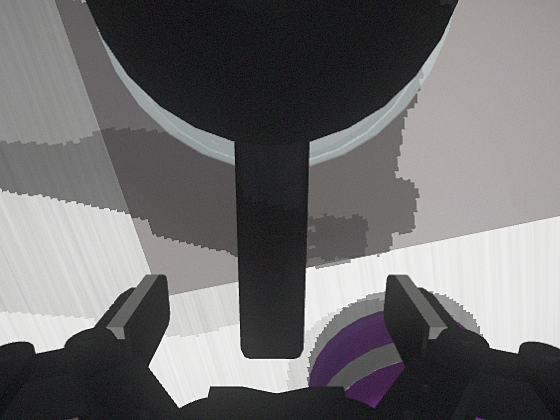

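Run:
```python
from h import *
s=sensors.observe();M=R.from_euler('xyz',s['tool_rot']).as_matrix();w=imaging.camera_info('wrist')
for z in(.103,.105):
    P=onplane(w,[(272.5,358),(272,160)],z);d=P[1]-P[0];print(np.degrees(np.arctan2(d[1],d[0])),((P-s['position'])@M*1000).round(1))
```

```text
77.94558905590937 [[-34.3  -1.7   6.6]
 [-34.5  -1.6 -57.6]]
77.94558905590942 [[-36.3  -1.7   5. ]
 [-36.5  -1.6 -57.9]]
```

The bar is centred between the jaws (within 2 mm). Closing.

arm_command(commands=[{"dx": 0,"dy": -0.15,"dz": 0.1,"twist": 0},{"dx": 0,"dy": -0.15,"dz": 0.2,"twist": 0},{"dx": 0,"dy": -0.15,"dz": 0.2,"twist": 0},{"dx": 0,"dy": -0.15,"dz": 0.2,"twist": 0},{"dx": 0,"dy": -0.15,"dz": 0.2,"twist": 0},{"dx": 0,"dy": -0.15,"dz": 0.2,"twist": 0},{"dx": 0,"dy": -0.15,"dz": 0.2,"twist": 0},{"dx": 0,"dy": -0.15,"dz": 0.2,"twist": 0}], grip=1, squeeze=80)

```text
clock: 5.47
position: [0.4995, -0.3604, 0.0689]
tool_rot: [-0.209, 1.568, -1.989]
force: [-0.9, -0.6, 5.0]
grip_width: 0.0189
```

arm_command(commands=[{"dx": 0,"dy": 0,"dz": 0,"twist": 0},{"dx": 0,"dy": 0,"dz": 0,"twist": 0},{"dx": 0,"dy": 0,"dz": 0,"twist": 0},{"dx": 0,"dy": 0,"dz": 0,"twist": 0}])

```text
clock: 5.8
position: [0.4995, -0.3604, 0.0689]
tool_rot: [-0.189, 1.568, -1.969]
force: [-1.9, 0.6, 4.3]
grip_width: 0.019
```

arm_command(commands=[{"dx": -0.3,"dy": 0,"dz": 0,"twist": 0},{"dx": -0.8,"dy": 0,"dz": 0,"twist": 0},{"dx": -1.5,"dy": 0,"dz": 0,"twist": 0},{"dx": -2.5,"dy": 0,"dz": 0,"twist": 0},{"dx": -3.5,"dy": 0,"dz": 0,"twist": 0},{"dx": -4.5,"dy": 0,"dz": 0,"twist": 0},{"dx": -5.5,"dy": 0,"dz": 0,"twist": 0},{"dx": -6,"dy": 0,"dz": 0,"twist": 0},{"dx": -6,"dy": 0,"dz": 0,"twist": 0},{"dx": -6,"dy": 0,"dz": 0,"twist": 0}])

```text
clock: 6.63
position: [0.4996, -0.3604, 0.1291]
tool_rot: [-0.079, 1.568, -1.859]
force: [-0.2, -0.1, -4.1]
grip_width: 0.0188
```

Run:
```python
from h import *
s=sensors.observe();M=R.from_euler('xyz',s['tool_rot']).as_matrix();print(s['clock'],s['position'],M.round(3),s['force'],s['moment'])
for n in('wrist','side'):cv2.imwrite(f"pics/{n}5.png",imaging.grab_frame(n)[:,:,::-1])
```

```text
6.6333 [ 0.4995793  -0.36037211  0.12909522] [[-0.001  0.978 -0.208]
 [-0.003 -0.208 -0.978]
 [-1.    -0.     0.003]] [-0.17157875 -0.14670484 -4.13050633] [-0.36823968  0.12698173  0.00351476]
```

View pics/side5.png

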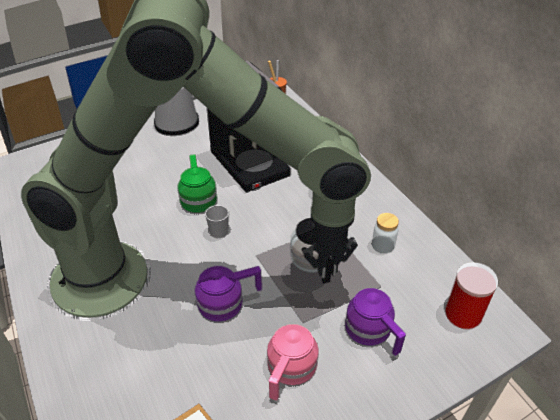

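View pics/wrist5.png

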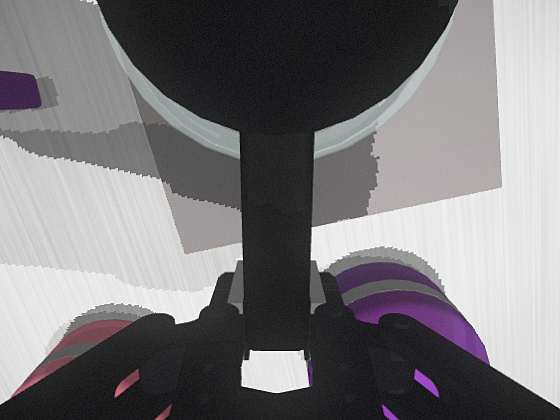

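The jug is held (about 4.1 N, grip 18.8 mm). I'll work out its axis in the tool frame.

Run:
```python
from h import *
s=sensors.observe();M=R.from_euler('xyz',s['tool_rot']).as_matrix();w=imaging.camera_info('wrist')
im=cv2.imread('pics/wrist5.png').astype(int).max(2)
for v in(170,190,210): print(v,np.where(np.abs(np.diff(im[v,200:360]))>15)[0]+200)
print(im[335:365,277])
for z in(.034,.036):
    P=onplane(w,[(277.3,350),(277.3,190),(277,140)],z+s['position'][2]);print(((P-s['position'])@M*1000).round(1))
```

```text
170 [239 240 297 312 313]
190 [240 311 312]
210 [239 241 263 264 280 311 312]
[ 42  41  42  45  46  36  38  36  48  48  37  41  46  39  35  11 255 241
 235 235 232 234 233 232 232 230 230 233 232 232]
[[-34.   -0.1   3.9]
 [-34.1  -0.2 -49.1]
 [-34.2  -0.3 -62.9]]
[[-36.   -0.2   2.3]
 [-36.1  -0.2 -49.6]
 [-36.2  -0.3 -63.1]]
```

arm_command(commands=[{"dx": 0,"dy": 0.1,"dz": -1.5,"twist": 0},{"dx": 0,"dy": 0.3,"dz": -4.2,"twist": -0.03},{"dx": 0,"dy": 0.6,"dz": -7.2,"twist": -0.06},{"dx": 0,"dy": 0.9,"dz": -10.2,"twist": -0.09},{"dx": 0,"dy": 1.2,"dz": -13.2,"twist": -0.12},{"dx": 0,"dy": 1.5,"dz": -16.2,"twist": -0.15},{"dx": 0,"dy": 1.8,"dz": -19.2,"twist": -0.18},{"dx": 0,"dy": 2.1,"dz": -22.2,"twist": -0.21},{"dx": 0,"dy": 2.5,"dz": -25.2,"twist": -0.24},{"dx": 0,"dy": 2.9,"dz": -28.2,"twist": -0.26},{"dx": 0,"dy": 3.2,"dz": -31,"twist": -0.267},{"dx": 0,"dy": 3.3,"dz": -33,"twist": -0.267}])

```text
clock: 7.73
position: [0.6006, -0.0411, 0.127]
tool_rot: [-1.214, 1.568, -2.725]
force: [0.4, 0.2, -3.0]
grip_width: 0.0189
```

arm_command(commands=[{"dx": 0,"dy": 0,"dz": 0,"twist": 0},{"dx": 0,"dy": 0,"dz": 0,"twist": 0},{"dx": 0,"dy": 0,"dz": 0,"twist": 0}])

```text
clock: 7.98
position: [0.6002, -0.0418, 0.1264]
tool_rot: [-1.207, 1.567, -2.718]
force: [-0.3, -1.2, -3.9]
grip_width: 0.019
```

Run:
```python
from h import *
s=sensors.observe();M=R.from_euler('xyz',s['tool_rot']).as_matrix();print(s['clock'],s['position'],M.round(3),s['force'],s['moment'],s['grip_width'],s['qpos'])
for n in('wrist','side','scene'):cv2.imwrite(f"pics/{n}6.png",imaging.grab_frame(n)[:,:,::-1])
t=np.array([.5925+.0576*.043,.1189-.043*.998,.110]);print(M.T@(t-s['position'])*100)
```

```text
7.9833 [ 0.60017046 -0.04177258  0.12644283] [[-0.003  0.998  0.06 ]
 [-0.002  0.06  -0.998]
 [-1.    -0.003  0.001]] [-0.30575002 -1.2460091  -3.86313536] [-0.45531849 -0.06690486 -0.05245404] 0.01904236197427197 [ 0.22533625  0.6447327  -0.3718396   1.74126037  0.30604307  0.81658396
 -0.23064039]
[  1.62810691   0.19363066 -11.78796067]
```

View pics/side6.png

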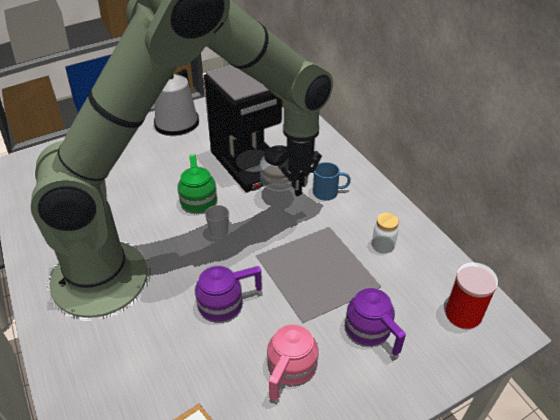

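View pics/wrist6.png

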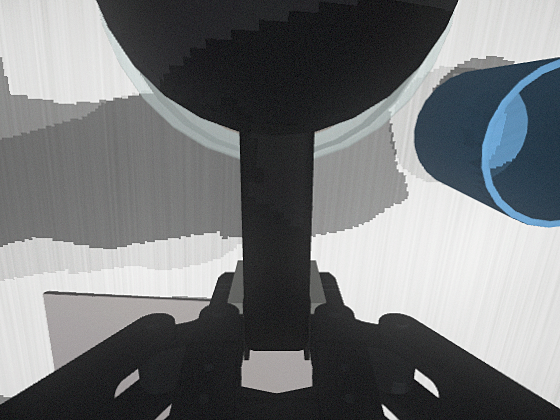

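View pics/scene6.png

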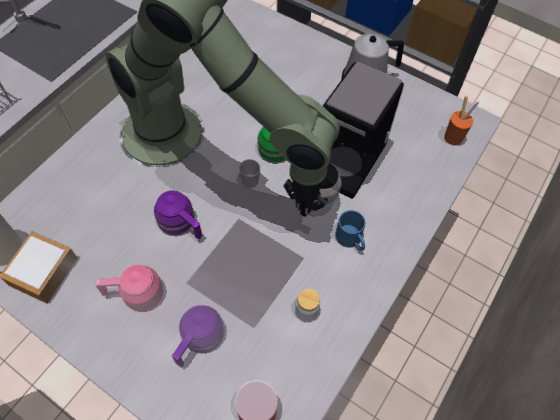

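arm_command(commands=[{"dx": 0.5,"dy": 0.05,"dz": -0.5,"twist": 0},{"dx": 1,"dy": 0.1,"dz": -1.5,"twist": 0},{"dx": 1.3,"dy": 0.15,"dz": -3,"twist": 0},{"dx": 1.3,"dy": 0.2,"dz": -4.5,"twist": 0},{"dx": 1.3,"dy": 0.2,"dz": -6,"twist": 0},{"dx": 1.3,"dy": 0.2,"dz": -7.5,"twist": 0},{"dx": 1.3,"dy": 0.2,"dz": -9,"twist": 0},{"dx": 1.3,"dy": 0.2,"dz": -10.3,"twist": 0},{"dx": 1.3,"dy": 0.2,"dz": -11.3,"twist": 0},{"dx": 1.3,"dy": 0.2,"dz": -11.8,"twist": 0},{"dx": 1.3,"dy": 0.2,"dz": -11.8,"twist": 0},{"dx": 1.3,"dy": 0.2,"dz": -11.8,"twist": 0}])

```text
clock: 9.13
position: [0.5951, 0.0741, 0.1132]
tool_rot: [-0.835, 1.566, -2.348]
force: [-0.0, -6.2, -6.8]
grip_width: 0.0194
```

Run:
```python
from h import *
s=sensors.observe();M=R.from_euler('xyz',s['tool_rot']).as_matrix();print(s['clock'],s['position'],M.round(3),s['force'],s['moment'])
ims=[imaging.grab_frame(n)[:,:,::-1] for n in('side','scene','wrist')]
a=cv2.resize(ims[0][60:200,200:360],(560,490));b=cv2.resize(ims[1][60:220,270:410],(420,480))
cv2.imwrite('pics/s7.png',a);cv2.imwrite('pics/sc7.png',b);cv2.imwrite('pics/w7.png',ims[2])
```

```text
9.1333 [0.59511298 0.0740709  0.11315545] [[-0.004  0.998  0.058]
 [-0.004  0.058 -0.998]
 [-1.    -0.004  0.003]] [-0.03553867 -6.17042898 -6.78640727] [-1.73589788 -0.07686166  0.04324477]
```

View pics/s7.png

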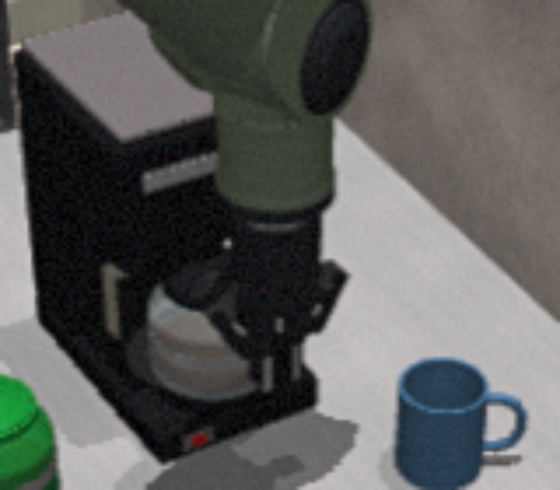

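View pics/w7.png

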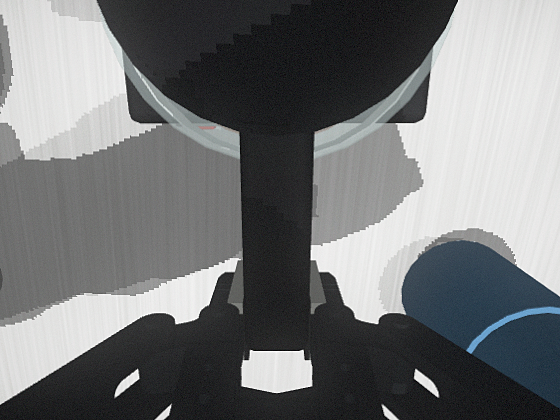

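There is a 6 N backward push: at this height the lid edge has met the drip-stop. I'll back off 12 mm, then set it down.

arm_command(commands=[{"dx": 0,"dy": 0,"dz": 0.5,"twist": 0},{"dx": 0,"dy": 0,"dz": 1.2,"twist": 0},{"dx": 0,"dy": 0,"dz": 1.2,"twist": 0},{"dx": 0,"dy": 0,"dz": 1.2,"twist": 0},{"dx": 0,"dy": 0,"dz": 1.2,"twist": 0}])

```text
clock: 9.7
position: [0.5959, 0.0622, 0.1133]
tool_rot: [-0.902, 1.566, -2.416]
force: [-0.6, 0.6, -3.5]
grip_width: 0.0192
```

arm_command(commands=[{"dx": 0.2,"dy": 0,"dz": 0,"twist": 0},{"dx": 0.4,"dy": 0,"dz": 0,"twist": 0},{"dx": 0.5,"dy": 0,"dz": 0,"twist": 0},{"dx": 0.5,"dy": 0,"dz": 0,"twist": 0}])

```text
clock: 10.03
position: [0.5956, 0.0623, 0.1079]
tool_rot: [-0.976, 1.566, -2.489]
force: [-0.8, 0.6, -5.0]
grip_width: 0.0189
```

arm_command(commands=[{"dx": 0.1,"dy": 0,"dz": 0,"twist": 0},{"dx": 0.2,"dy": 0,"dz": 0,"twist": 0},{"dx": 0.2,"dy": 0,"dz": 0,"twist": 0}])

```text
clock: 10.28
position: [0.5956, 0.0623, 0.1056]
tool_rot: [-0.999, 1.566, -2.512]
force: [0.5, -0.1, -3.7]
grip_width: 0.0186
```

arm_command(commands=[{"dx": 0.05,"dy": 0,"dz": 0,"twist": 0},{"dx": 0.1,"dy": 0,"dz": 0,"twist": 0},{"dx": 0.1,"dy": 0,"dz": 0,"twist": 0}])

```text
clock: 10.53
position: [0.5955, 0.0622, 0.1046]
tool_rot: [-1.001, 1.565, -2.515]
force: [-0.4, 0.5, -3.9]
grip_width: 0.0188
```

arm_command(commands=[{"dx": 0.05,"dy": 0,"dz": 0,"twist": 0},{"dx": 0.1,"dy": 0,"dz": 0,"twist": 0},{"dx": 0.1,"dy": 0,"dz": 0,"twist": 0}])

```text
clock: 10.78
position: [0.5955, 0.0622, 0.1035]
tool_rot: [-1.014, 1.565, -2.527]
force: [-0.1, -0.6, -3.9]
grip_width: 0.0189
```

arm_command(commands=[{"dx": 0.05,"dy": 0,"dz": 0,"twist": 0},{"dx": 0.05,"dy": 0,"dz": 0,"twist": 0}])

```text
clock: 10.95
position: [0.5954, 0.0623, 0.1029]
tool_rot: [-1.022, 1.565, -2.536]
force: [-0.9, 0.2, -3.0]
grip_width: 0.0191
```

Run:
```python
from h import *
s=sensors.observe();M=R.from_euler('xyz',s['tool_rot']).as_matrix();print(s['clock'],s['position'],M.round(4),s['force'],s['moment'])
```

```text
10.95 [0.59543646 0.06225985 0.10289278] [[-0.0045  0.9983  0.0574]
 [-0.0031  0.0574 -0.9983]
 [-1.     -0.0047  0.0028]] [-0.87843749  0.23439665 -2.99697931] [-0.43256364 -0.06044836  0.04255162]
```

arm_command(commands=[{"dx": 0.05,"dy": 0,"dz": 0,"twist": 0},{"dx": 0.05,"dy": 0,"dz": 0,"twist": 0}])

```text
clock: 11.12
position: [0.5954, 0.0622, 0.1023]
tool_rot: [-1.024, 1.565, -2.538]
force: [0.3, -0.2, -4.2]
grip_width: 0.0187
```

arm_command(commands=[{"dx": 0.05,"dy": 0,"dz": 0,"twist": 0},{"dx": 0.05,"dy": 0,"dz": 0,"twist": 0}])

```text
clock: 11.28
position: [0.5954, 0.0622, 0.1017]
tool_rot: [-1.032, 1.565, -2.546]
force: [-0.6, 0.4, -3.4]
grip_width: 0.0186
```

Run:
```python
from h import *
s=sensors.observe();print(s['clock'],s['position'],s['force'],s['moment'])
im=imaging.grab_frame('side')[:,:,::-1];cv2.imwrite('pics/s8.png',cv2.resize(im[100:200,200:320],None,fx=6,fy=6,interpolation=cv2.INTER_CUBIC))
```

```text
11.2833 [0.59538692 0.06224079 0.10172956] [-0.59909115  0.41856814 -3.4317367 ] [-0.25111019 -0.04152823 -0.00931686]
```

View pics/s8.png

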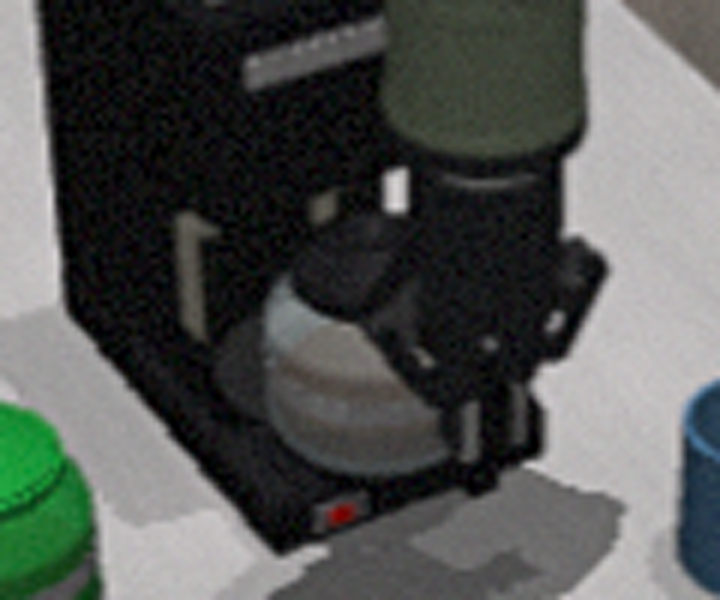

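The moment is starting to drop, which suggests first contact with the deck. Continuing in 0.5 mm steps.

arm_command(commands=[{"dx": 0.05,"dy": 0,"dz": 0,"twist": 0},{"dx": 0.05,"dy": 0,"dz": 0,"twist": 0},{"dx": 0.05,"dy": 0,"dz": 0,"twist": 0}])

```text
clock: 11.58
position: [0.5955, 0.0622, 0.1014]
tool_rot: [-1.01, 1.565, -2.523]
force: [-0.8, -0.5, -0.8]
grip_width: 0.0191
```

Run:
```python
from h import *
s=sensors.observe();print(s['clock'],s['position'],s['force'],s['moment'])
```

```text
11.5833 [0.5954863  0.06224239 0.10138848] [-0.77568504 -0.51205231 -0.84919168] [-0.22344538 -0.03182714 -0.02150253]
```

It's seated softly. Now sliding in along the maker axis, about 45 mm of the estimated 57 mm.

arm_command(commands=[{"dx": 0,"dy": 0,"dz": -0.4,"twist": 0},{"dx": 0,"dy": 0,"dz": -0.8,"twist": 0},{"dx": 0,"dy": 0,"dz": -1.2,"twist": 0},{"dx": 0,"dy": 0,"dz": -1.6,"twist": 0},{"dx": 0,"dy": 0,"dz": -2,"twist": 0},{"dx": 0,"dy": 0,"dz": -2.4,"twist": 0},{"dx": 0,"dy": 0,"dz": -2.4,"twist": 0}])

```text
clock: 12.17
position: [0.5941, 0.0872, 0.1014]
tool_rot: [-1.035, 1.566, -2.548]
force: [0.4, 0.3, -3.6]
grip_width: 0.0192
```

arm_command(commands=[{"dx": 0,"dy": 0,"dz": -0.4,"twist": 0},{"dx": 0,"dy": 0,"dz": -0.8,"twist": 0},{"dx": 0,"dy": 0,"dz": -1.2,"twist": 0},{"dx": 0,"dy": 0,"dz": -1.2,"twist": 0}])

```text
clock: 12.5
position: [0.5934, 0.0995, 0.1013]
tool_rot: [-1.007, 1.566, -2.52]
force: [0.1, 0.0, -3.9]
grip_width: 0.0189
```

Run:
```python
from h import *
s=sensors.observe();M=R.from_euler('xyz',s['tool_rot']).as_matrix();print(s['clock'],s['position'],M.round(4),s['force'],s['moment'])
im=imaging.grab_frame('side')[:,:,::-1];cv2.imwrite('pics/s9.png',cv2.resize(im[80:200,200:320],None,fx=5,fy=5,interpolation=cv2.INTER_CUBIC))
```

```text
12.5 [0.59341734 0.0995105  0.10134405] [[-0.0041  0.9983  0.0583]
 [-0.0029  0.0583 -0.9983]
 [-1.     -0.0042  0.0027]] [ 0.05487798  0.02737443 -3.93112399] [-0.23519896 -0.41544111 -0.067771  ]
```

View pics/s9.png

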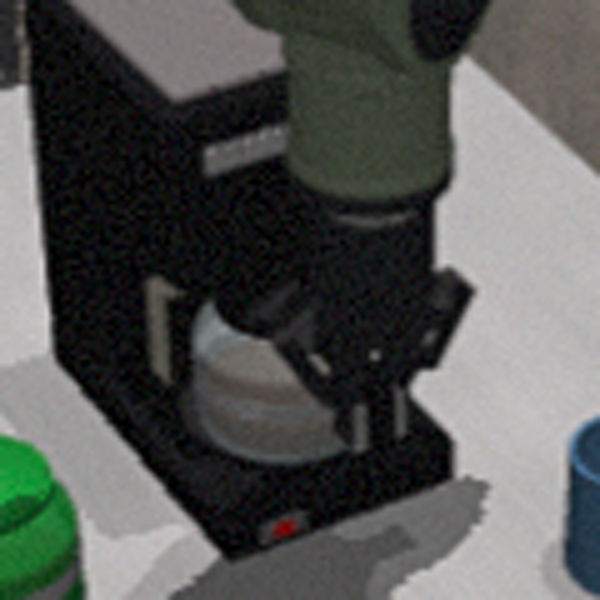

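arm_command(commands=[{"dx": 0,"dy": 0,"dz": -0.3,"twist": 0},{"dx": 0,"dy": 0,"dz": -0.6,"twist": 0},{"dx": 0,"dy": 0,"dz": -0.8,"twist": 0},{"dx": 0,"dy": 0,"dz": -0.8,"twist": 0}])

```text
clock: 12.88
position: [0.593, 0.108, 0.1014]
tool_rot: [-1.121, 1.566, -2.633]
force: [0.2, -0.5, -0.9]
grip_width: 0.0188
```

arm_command(commands=[{"dx": 0,"dy": 0,"dz": -0.2,"twist": 0},{"dx": 0,"dy": 0,"dz": -0.4,"twist": 0},{"dx": 0,"dy": 0,"dz": -0.4,"twist": 0}])

```text
clock: 13.13
position: [0.5927, 0.1128, 0.1014]
tool_rot: [-1.253, 1.567, -2.764]
force: [1.9, 1.9, -1.5]
grip_width: 0.019
```

Run:
```python
from h import *
s=sensors.observe();M=R.from_euler('xyz',s['tool_rot']).as_matrix();print(s['clock'],s['position'],s['force'],s['moment'])
```

```text
13.1333 [0.59271005 0.11281704 0.10137639] [ 1.94139164  1.90945519 -1.46830042] [ 0.04338953 -0.2226179  -0.03405189]
```

Past the crest, and the pin is now pulling the jug inward. Feeling for the guides in 1 mm steps.

arm_command(commands=[{"dx": 0,"dy": 0,"dz": -0.1,"twist": 0},{"dx": 0,"dy": 0,"dz": -0.2,"twist": 0},{"dx": 0,"dy": 0,"dz": -0.2,"twist": 0}])

```text
clock: 13.38
position: [0.5925, 0.1152, 0.1013]
tool_rot: [-1.333, 1.567, -2.844]
force: [-0.6, 0.9, -1.7]
grip_width: 0.0192
```

arm_command(commands=[{"dx": 0,"dy": 0,"dz": -0.1,"twist": 0},{"dx": 0,"dy": 0,"dz": -0.1,"twist": 0}])

```text
clock: 13.55
position: [0.5924, 0.1165, 0.1013]
tool_rot: [-1.375, 1.567, -2.886]
force: [0.2, 0.9, -1.3]
grip_width: 0.0192
```

Run:
```python
from h import *
s=sensors.observe();M=R.from_euler('xyz',s['tool_rot']).as_matrix();print(s['clock'],s['position'],s['force'],s['moment'])
```

```text
13.55 [0.59242229 0.11649385 0.10134104] [ 0.15048246  0.87953555 -1.31601017] [-0.20040618 -0.1918844  -0.08945224]
```

arm_command(commands=[{"dx": 0,"dy": 0,"dz": -0.1,"twist": 0},{"dx": 0,"dy": 0,"dz": -0.1,"twist": 0}])

```text
clock: 13.72
position: [0.5923, 0.1178, 0.1013]
tool_rot: [-1.414, 1.567, -2.925]
force: [0.5, 0.4, -1.7]
grip_width: 0.019
```

arm_command(commands=[{"dx": 0,"dy": 0,"dz": -0.08,"twist": 0},{"dx": 0,"dy": 0,"dz": -0.08,"twist": 0}])

```text
clock: 13.88
position: [0.5922, 0.1187, 0.1013]
tool_rot: [-1.446, 1.567, -2.957]
force: [-0.0, -0.6, -1.4]
grip_width: 0.019
```

Run:
```python
from h import *
s=sensors.observe();M=R.from_euler('xyz',s['tool_rot']).as_matrix();print(s['clock'],s['position'],s['force'],s['moment'])
```

```text
13.8833 [0.59223668 0.11872894 0.10133023] [-0.02941751 -0.60751418 -1.4026757 ] [-0.29647445 -0.20489096 -0.07533822]
```

arm_command(commands=[{"dx": 0,"dy": 0,"dz": -0.06,"twist": 0},{"dx": 0,"dy": 0,"dz": -0.06,"twist": 0}])

```text
clock: 14.05
position: [0.5922, 0.1195, 0.1013]
tool_rot: [-1.452, 1.567, -2.963]
force: [0.4, 0.1, -3.3]
grip_width: 0.0188
```

Run:
```python
from h import *
s=sensors.observe();M=R.from_euler('xyz',s['tool_rot']).as_matrix();print(s['clock'],s['position'],s['force'],s['moment'])
```

```text
14.05 [0.59221055 0.11945365 0.10134467] [ 0.41553698  0.08530928 -3.26970181] [-0.32688692 -0.25094762 -0.06617415]
```

arm_command(commands=[{"dx": 0,"dy": 0,"dz": -0.06,"twist": 0},{"dx": 0,"dy": 0,"dz": -0.06,"twist": 0}])

```text
clock: 14.22
position: [0.5921, 0.1201, 0.1013]
tool_rot: [-1.459, 1.567, -2.97]
force: [0.6, -0.2, -2.3]
grip_width: 0.0187
```

arm_command(commands=[{"dx": 0,"dy": 0,"dz": -0.05,"twist": 0},{"dx": 0,"dy": 0,"dz": -0.05,"twist": 0}])

```text
clock: 14.38
position: [0.5922, 0.1202, 0.1013]
tool_rot: [-1.329, 1.567, -2.84]
force: [0.0, -3.5, -1.6]
grip_width: 0.0187
```

Run:
```python
from h import *
s=sensors.observe();M=R.from_euler('xyz',s['tool_rot']).as_matrix();print(s['clock'],s['position'],s['force'],s['moment'])
```

```text
14.3833 [0.59220884 0.12024373 0.10133421] [ 0.04678061 -3.47258432 -1.58969762] [-1.04383063 -0.35680745 -0.05634411]
```

Contact at TCP y = 0.1202: backward force 3.5 N, sideways about 0, so both guides seem to be taking load. I'll press slightly more and hold.

arm_command(commands=[{"dx": 0,"dy": 0,"dz": -0.07,"twist": 0},{"dx": 0,"dy": 0,"dz": -0.07,"twist": 0},{"dx": 0,"dy": 0,"dz": -0.07,"twist": 0}])

```text
clock: 14.63
position: [0.5923, 0.1203, 0.1014]
tool_rot: [-1.149, 1.567, -2.66]
force: [1.7, -5.5, -1.6]
grip_width: 0.019
```

Run:
```python
from h import *
s=sensors.observe();M=R.from_euler('xyz',s['tool_rot']).as_matrix();print(s['clock'],s['position'],s['force'],s['moment'])
im=imaging.grab_frame('side')[:,:,::-1];cv2.imwrite('pics/s10.png',cv2.resize(im[80:200,200:320],None,fx=5,fy=5,interpolation=cv2.INTER_CUBIC))
cv2.imwrite('pics/w10.png',imaging.grab_frame('wrist')[:,:,::-1])
```

```text
14.6333 [0.59230352 0.12030547 0.10137116] [ 1.70115637 -5.45216028 -1.59163908] [-1.34487942 -0.32622595  0.01416249]
```

View pics/s10.png

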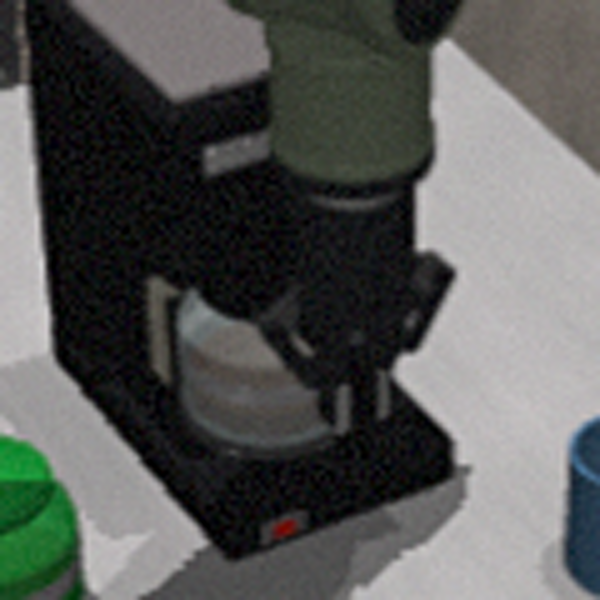

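View pics/w10.png

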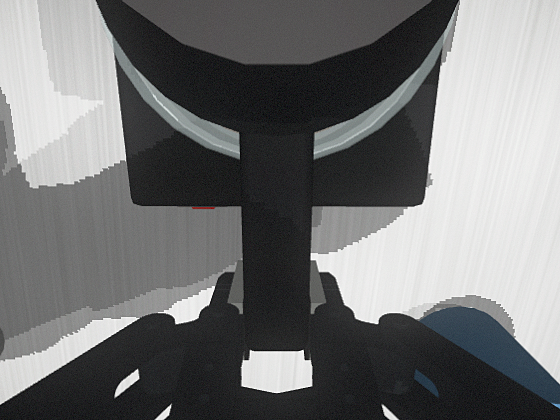

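The moment change puts the contact about 0.2 m below the wrist, at belly height, so it's the guides and not the head. I'll ease sideways a little toward the lighter guide while pressing.

arm_command(commands=[{"dx": 0,"dy": 0.02,"dz": -0.08,"twist": 0},{"dx": 0,"dy": 0.02,"dz": -0.08,"twist": 0},{"dx": 0,"dy": 0.02,"dz": -0.08,"twist": 0}])

```text
clock: 14.98
position: [0.5926, 0.1205, 0.1014]
tool_rot: [-0.987, 1.566, -2.498]
force: [1.4, -6.8, -1.2]
grip_width: 0.0188
```

arm_command(commands=[{"dx": 0,"dy": 0.04,"dz": -0.08,"twist": 0},{"dx": 0,"dy": 0.04,"dz": -0.08,"twist": 0},{"dx": 0,"dy": 0.04,"dz": -0.08,"twist": 0}])

```text
clock: 15.23
position: [0.5928, 0.1205, 0.1013]
tool_rot: [-0.885, 1.565, -2.396]
force: [-1.0, -6.3, 1.8]
grip_width: 0.0189
```

arm_command(commands=[{"dx": 0,"dy": -0.05,"dz": -0.08,"twist": 0},{"dx": 0,"dy": -0.05,"dz": -0.08,"twist": 0},{"dx": 0,"dy": -0.05,"dz": -0.08,"twist": 0}])

```text
clock: 15.48
position: [0.5925, 0.1205, 0.1015]
tool_rot: [-0.737, 1.565, -2.249]
force: [1.1, -5.7, 0.0]
grip_width: 0.019
```

Fx flips sign with ±0.3 mm of sideways travel while y stays put, so the jug is wedged on both guides. Relax, then open.

arm_command(commands=[{"dx": 0,"dy": 0.01,"dz": -0.03,"twist": 0},{"dx": 0,"dy": 0.01,"dz": -0.03,"twist": 0},{"dx": 0,"dy": 0.01,"dz": -0.03,"twist": 0}])

```text
clock: 15.73
position: [0.5925, 0.1205, 0.1015]
tool_rot: [-0.715, 1.564, -2.227]
force: [0.3, -4.4, -0.2]
grip_width: 0.0193
```

Run:
```python
from h import *
s=sensors.observe();M=R.from_euler('xyz',s['tool_rot']).as_matrix();print(s['clock'],s['position'],M.round(4),s['force'],s['moment'])
```

```text
15.7333 [0.59253339 0.12049961 0.1014863 ] [[-0.0039  0.9983  0.0581]
 [-0.005   0.0581 -0.9983]
 [-1.     -0.0042  0.0048]] [ 0.31362025 -4.38937488 -0.17433907] [-1.06085714 -0.13207266  0.10666844]
```

arm_command(commands=[{"dx": 0,"dy": 0,"dz": -0.02,"twist": 0},{"dx": 0,"dy": 0,"dz": -0.02,"twist": 0},{"dx": 0,"dy": 0,"dz": -0.02,"twist": 0}], grip=0.3, squeeze=20)

```text
clock: 15.98
position: [0.5926, 0.1213, 0.1016]
tool_rot: [-0.76, 1.565, -2.272]
force: [0.1, -0.4, -0.8]
grip_width: 0.0298
```

Run:
```python
from h import *
s=sensors.observe();M=R.from_euler('xyz',s['tool_rot']).as_matrix();print(s['clock'],s['position'],M.round(4),s['force'],s['moment'],s['grip_width'])
cv2.imwrite('pics/w11.png',imaging.grab_frame('wrist')[:,:,::-1])
```

```text
15.9833 [0.59255092 0.12128951 0.1015769 ] [[-0.0037  0.9983  0.0585]
 [-0.0043  0.0584 -0.9983]
 [-1.     -0.0039  0.0041]] [ 0.0541231  -0.42076744 -0.82910641] [-0.02822647  0.07260697 -0.01708096] 0.029767610775151724
```

View pics/w11.png

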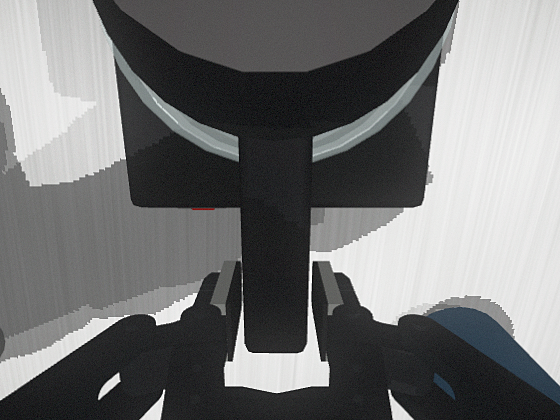

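Released, and the jug is standing on its own. I'll back out level and do one gentle front nudge with shut fingers so the jug centres itself on the guides.

arm_command(commands=[{"dx": 0,"dy": 0,"dz": 0,"twist": 0},{"dx": 0,"dy": 0,"dz": 0,"twist": 0},{"dx": 0,"dy": 0,"dz": 0.8,"twist": 0},{"dx": 0,"dy": 0,"dz": 1.6,"twist": 0},{"dx": 0,"dy": 0,"dz": 2.4,"twist": 0},{"dx": 0,"dy": 0,"dz": 3.2,"twist": 0},{"dx": 0,"dy": 0,"dz": 4,"twist": 0},{"dx": 0,"dy": 0,"dz": 4.5,"twist": 0},{"dx": 0,"dy": 0,"dz": 4.5,"twist": 0}], grip=-0.2)

```text
clock: 16.78
position: [0.5953, 0.0744, 0.1017]
tool_rot: [-0.698, 1.564, -2.212]
force: [0.1, 1.1, -0.4]
grip_width: 0.0512
```

arm_command(commands=[{"dx": 0.7,"dy": 0,"dz": 0,"twist": 0},{"dx": 1.5,"dy": 0,"dz": 0,"twist": 0},{"dx": 2.2,"dy": 0,"dz": 0,"twist": 0},{"dx": 2.8,"dy": 0,"dz": 0,"twist": 0},{"dx": 2.8,"dy": 0,"dz": 0,"twist": 0},{"dx": 2.8,"dy": 0,"dz": 0,"twist": 0}], grip=1)

```text
clock: 17.28
position: [0.5949, 0.0746, 0.0731]
tool_rot: [-0.805, 1.564, -2.319]
force: [-0.5, 0.4, -0.6]
grip_width: 0.0
```

Run:
```python
from h import *
s=sensors.observe();M=R.from_euler('xyz',s['tool_rot']).as_matrix();print(s['clock'],s['position'],M.round(4),s['force'],s['moment'],s['grip_width'])
w=imaging.camera_info('wrist');cv2.imwrite('pics/w12.png',imaging.grab_frame('wrist')[:,:,::-1])
im=imaging.grab_frame('side')[:,:,::-1];cv2.imwrite('pics/s12.png',cv2.resize(im[80:200,200:320],None,fx=5,fy=5,interpolation=cv2.INTER_CUBIC))
```

```text
17.2833 [0.59485732 0.0745961  0.07314443] [[-0.0048  0.9984  0.0571]
 [-0.0052  0.0571 -0.9984]
 [-1.     -0.0051  0.0049]] [-0.52070287  0.37522264 -0.61987749] [-0.01732228 -0.03329765  0.00451606] 3.1142213916783772e-06
```

View pics/w12.png

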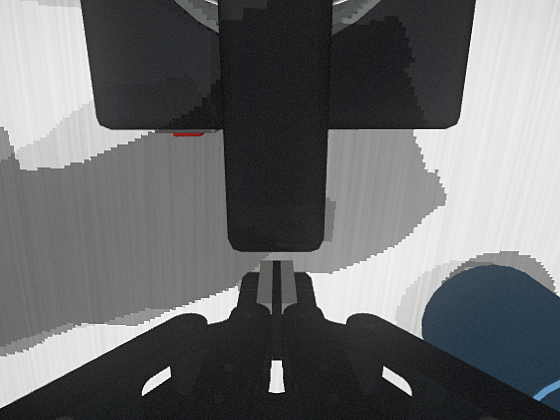

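View pics/s12.png

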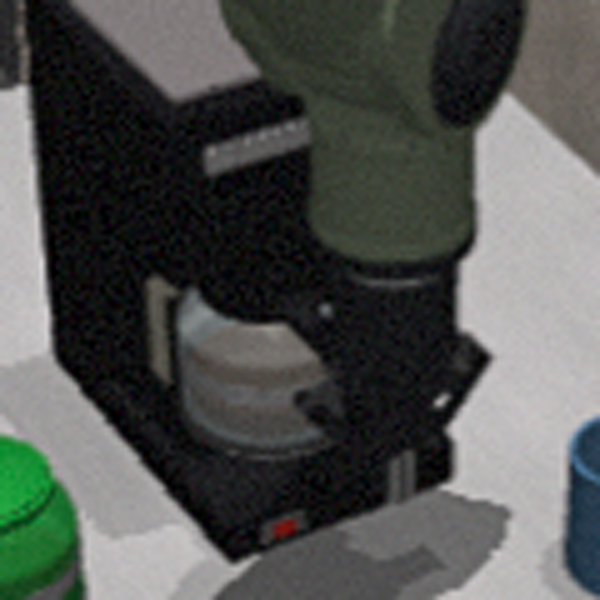

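The shut fingers are centred on the handle. The gripper body is too close to handle-top height, so I'll go up 13 mm first and then advance.

arm_command(commands=[{"dx": -0.7,"dy": 0,"dz": 0,"twist": 0},{"dx": -1.3,"dy": 0,"dz": 0,"twist": 0},{"dx": -1.3,"dy": 0,"dz": -0.5,"twist": 0},{"dx": -1.3,"dy": 0,"dz": -1,"twist": 0},{"dx": -1.3,"dy": 0,"dz": -1.6,"twist": 0},{"dx": -1.3,"dy": 0,"dz": -2.2,"twist": 0},{"dx": -1.3,"dy": 0,"dz": -2.5,"twist": 0},{"dx": -1.3,"dy": 0,"dz": -2.5,"twist": 0}])

```text
clock: 18.05
position: [0.5937, 0.1009, 0.0865]
tool_rot: [-0.759, 1.565, -2.271]
force: [0.2, 1.0, 0.7]
grip_width: -0.0
```

arm_command(commands=[{"dx": 0,"dy": 0,"dz": -0.1,"twist": 0},{"dx": 0,"dy": 0,"dz": -0.2,"twist": 0},{"dx": 0,"dy": 0,"dz": -0.3,"twist": 0}])

```text
clock: 18.3
position: [0.5935, 0.1038, 0.0865]
tool_rot: [-0.76, 1.565, -2.272]
force: [-0.2, -0.3, 0.2]
grip_width: 0.0001
```

arm_command(commands=[{"dx": 0,"dy": 0,"dz": -0.1,"twist": 0},{"dx": 0,"dy": 0,"dz": -0.1,"twist": 0}])

```text
clock: 18.47
position: [0.5935, 0.1044, 0.0865]
tool_rot: [-0.712, 1.564, -2.225]
force: [1.4, -2.1, 0.0]
grip_width: -0.0003
```

arm_command(commands=[{"dx": 0,"dy": 0,"dz": -0.06,"twist": 0},{"dx": 0,"dy": 0,"dz": -0.06,"twist": 0}])

```text
clock: 18.63
position: [0.5936, 0.1045, 0.0865]
tool_rot: [-0.666, 1.564, -2.18]
force: [0.8, -4.0, 1.1]
grip_width: -0.0002
```

arm_command(commands=[{"dx": 0,"dy": 0,"dz": -0.08,"twist": 0},{"dx": 0,"dy": 0,"dz": -0.08,"twist": 0},{"dx": 0,"dy": 0,"dz": -0.08,"twist": 0}])

```text
clock: 18.88
position: [0.5937, 0.1045, 0.0865]
tool_rot: [-0.586, 1.563, -2.1]
force: [0.5, -4.7, 1.7]
grip_width: 0.0004
```

arm_command(commands=[{"dx": 0,"dy": 0,"dz": -0.09,"twist": 0},{"dx": 0,"dy": 0,"dz": -0.09,"twist": 0},{"dx": 0,"dy": 0,"dz": -0.09,"twist": 0}])

```text
clock: 19.13
position: [0.5937, 0.1045, 0.0865]
tool_rot: [-0.53, 1.562, -2.045]
force: [0.6, -5.9, 0.9]
grip_width: -0.0001
```

The jug doesn't yield at all to a 5.9 N push from the front, well above foot friction, so it is home. Retreating.

arm_command(commands=[{"dx": 0,"dy": 0,"dz": -0.07,"twist": 0},{"dx": 0,"dy": 0,"dz": -0.02,"twist": 0},{"dx": 0,"dy": 0,"dz": 0.3,"twist": 0},{"dx": 0,"dy": 0,"dz": 1,"twist": 0},{"dx": 0,"dy": 0,"dz": 2,"twist": 0},{"dx": 0,"dy": 0,"dz": 3.5,"twist": 0},{"dx": 0,"dy": 0,"dz": 5.5,"twist": 0},{"dx": -1,"dy": 0,"dz": 7.5,"twist": 0},{"dx": -4,"dy": 0,"dz": 9,"twist": 0},{"dx": -7,"dy": 0,"dz": 10,"twist": 0},{"dx": -9,"dy": 0,"dz": 10,"twist": 0},{"dx": -10,"dy": 0,"dz": 10,"twist": 0}])

```text
clock: 20.13
position: [0.6005, 0.0038, 0.19]
tool_rot: [-0.151, 1.563, -1.668]
force: [0.3, -0.1, 0.2]
grip_width: 0.0002
```

Run:
```python
from h import *
s=sensors.observe();M=R.from_euler('xyz',s['tool_rot']).as_matrix();print(s['clock'],s['position'],s['force'],s['moment'])
w=imaging.camera_info('wrist');cv2.imwrite('pics/w13.png',imaging.grab_frame('wrist')[:,:,::-1]);print(w)
im=imaging.grab_frame('side')[:,:,::-1];cv2.imwrite('pics/s13.png',im);cv2.imwrite('pics/s13c.png',cv2.resize(im[80:200,200:320],None,fx=5,fy=5,interpolation=cv2.INTER_CUBIC))
cv2.imwrite('pics/sc13.png',imaging.grab_frame('scene')[:,:,::-1])
```

```text
20.1333 [0.60053866 0.00377567 0.18997175] [ 0.28377721 -0.14658031  0.21304834] [-0.01000369 -0.03716378  0.0124284 ]
{'fx': 367.7338271833664, 'fy': 367.7338271833664, 'cx': 276.28835693704076, 'cy': 211.7450205117673, 'dist_coeffs': array([-0.0075402,  0.       ,  0.       ,  0.       ,  0.       ]), 'origin': array([0.59605346, 0.07776611, 0.32394738]), 'attitude': array([2.84118139e+00, 2.49938362e-05, 5.35844313e-02])}
```

View pics/w13.png

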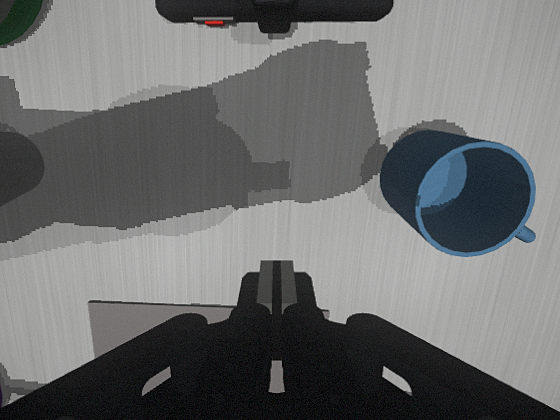

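View pics/s13c.png

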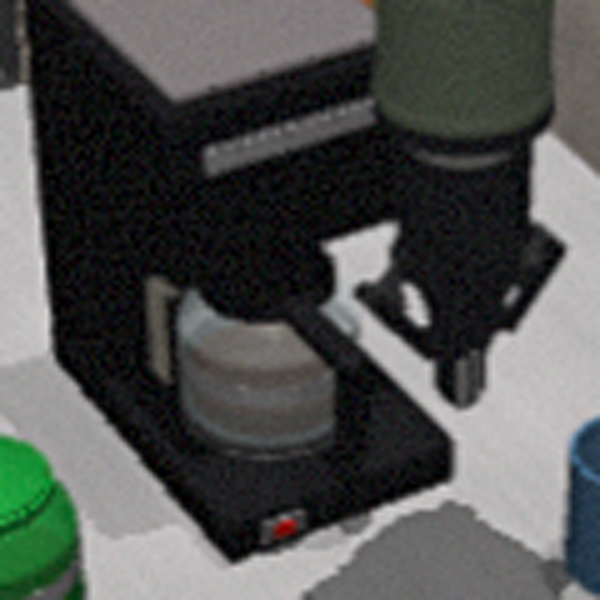

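View pics/sc13.png

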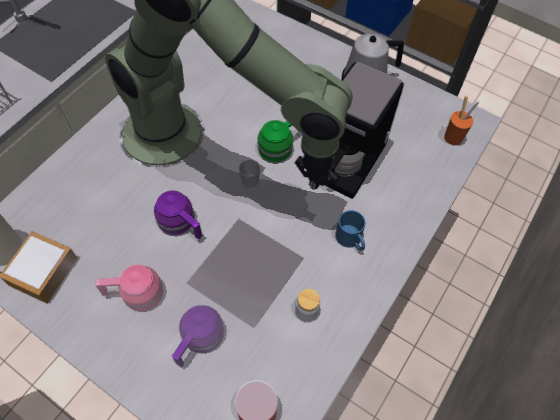

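The jug stands upright against the ribs with its handle to the front, the bystanders haven't moved, and the robot is clear. Handing in.

```bash
python3 -c "
from workcell import order
print(order.job_done())"
```

```text
the job is handed in; nothing more can be done
None
```

The glass jug is on the hot plate, upright with its handle to the front, and I handed the job in at about 20 s of the 72 s allowed. No verdict came back.

**What I did:** I gripped the jug by its handle bar and carried it over. I set it down on the deck in 0.5 mm steps, with 3–4 N on the deck, and slid it in under the drip-stop to the rear guides. After letting go, I nudged it once from the front with the fingers shut.

**Last checks:**
- **Home position:** the jug stopped dead when slid in. The front nudge of 5.9 N did not move it either, though that is well above the foot's friction. Pushing it sideways by 0.3 mm reversed the side force, so both guides seemed to carry load.
- **Drip-stop:** I felt the pull-in after the crest, so the pin should be down in the dish. I couldn't see it.
- **Position estimate:** the jug's axis came out at about (0.586, 0.229). My camera estimate of the plate's middle was (0.586, 0.2275), which agrees within measurement error.
- **Surroundings:** the mug, steel cup and sugar jar look unmoved in the last pictures, and the gripper is clear.

**What went wrong:**
- My first move call was refused because the rows had no `dx`; nothing moved.
- On the first approach I carried the jug about 8 mm too high and the lid edge met the drip-stop, with about a 6 N push. I backed off 12 mm, lowered the jug onto the deck and slid it in from there.

I had no direct reading of the force on each guide. That both bore the load is inferred from the wrist forces.

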